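Sort the plaster gauges into their rack and lock it with the keeper bar

TASK

Pull each thickness gauge out of the plywood stand and put it away in the gauge rack, blade down and fully home, each in the narrowest slot that will accept it: try it from the narrow end of the rack and step along until the first slot takes it. When all the gauges are in, pick up the keeper bar at its balance point so that it carries level, and lay it along the rack in the two forks over the gauges, heavy head just outside the fork at the wide-slot end. Leave the other things on the bench where they are.

Things in the scene. Friction and masses are not known exactly. Their poses are not given: they have to be found in the camera images.
- rack: Fixed gauge rack: wooden block 70 (x) x 166 (y) x 65 mm high with four open-topped upright slots in a row along its y, and a steel fork at each end. Origin at the centre of its underside, z up, +y towards the wider slots. Slots are 44 mm long (x) and 55 mm deep (floor 10 mm above the bench), with 3 mm chamfers at the mouth.
- forks_mid (a point): Point half-way between the rack's two forks, at the height of their notch floors, 145 mm above the bench; axes as the rack's. The forks are at y = -89 and +89 mm, each 10 mm thick (y); each notch is open upwards, 26 mm wide (x), with flared prongs reaching 177 mm above the bench. The bar lies along y in both notches.
- stand: Fixed plywood stand, 90 (x) x 200 (y) x 100 mm high, origin at the centre of its underside. Four equal openings 44 (x) x 25 mm (y) in its top, at y = -69, -23, 23, 69 mm; the gauges hang upright in them, the grip resting on the top face (100 mm above the bench), the blade hidden inside, its foot 15 mm above the bench.
- keeper_mid (a point): Keeper bar, loose, about 0.29 kg: aluminium shaft 20 x 20 x 220 mm along its y, with a steel 36 mm cube as head on the +y end, flush underneath; 256 mm in all. This point is at mid-length (128 mm from each end), 10 mm above the underside (half-way up the shaft). The bar balances 48 mm from here towards the head (44 mm from the head's inner face).
- keeper_head (a point): Centre of the keeper bar's head in plan, 10 mm above the bar's underside, 110 mm from keeper_mid.
- slot0 (a point): Centre of the mouth of a rack slot, at the rack's top face 65 mm above the bench, y = -60 mm in the rack's frame. The slot is 8.5 mm wide (along the rack's y).
- slot1 (a point): Centre of the mouth of a rack slot, at the rack's top face 65 mm above the bench, y = -20 mm in the rack's frame. The slot is 13.5 mm wide (along the rack's y).
- slot2 (a point): Centre of the mouth of a rack slot, at the rack's top face 65 mm above the bench, y = 20 mm in the rack's frame. The slot is 18.5 mm wide (along the rack's y).
- slot3 (a point): Centre of the mouth of a rack slot, at the rack's top face 65 mm above the bench, y = 60 mm in the rack's frame. The slot is 23.5 mm wide (along the rack's y).
- gauge_a_grip (a point): Centre of a gauge's wooden grip, 54 (x) x 28 (y) x 44 mm (z); below it a flat aluminium blade 40 mm wide (x), 85 mm long (along -z). 0.09 kg. z points up. Blades differ in thickness (along y): each is 2.5 mm thinner than one of the four slots, which one is not told; no two are alike. May be absent.
- gauge_a_foot (a point): Centre of the blade's lower end on the same gauge, 107 mm below the grip's centre. Axes as for the grip.
- gauge_b_grip (a point): Centre of a gauge's wooden grip, 54 (x) x 28 (y) x 44 mm (z); below it a flat aluminium blade 40 mm wide (x), 85 mm long (along -z). 0.09 kg. z points up. Blades differ in thickness (along y): each is 2.5 mm thinner than one of the four slots, which one is not told; no two are alike. May be absent.
- gauge_b_foot (a point): Centre of the blade's lower end on the same gauge, 107 mm below the grip's centre. Axes as for the grip.
- gauge_c_grip (a point): Centre of a gauge's wooden grip, 54 (x) x 28 (y) x 44 mm (z); below it a flat aluminium blade 40 mm wide (x), 85 mm long (along -z). 0.09 kg. z points up. Blades differ in thickness (along y): each is 2.5 mm thinner than one of the four slots, which one is not told; no two are alike. May be absent.
- gauge_c_foot (a point): Centre of the blade's lower end on the same gauge, 107 mm below the grip's centre. Axes as for the grip.
- gauge_d_grip (a point): Centre of a gauge's wooden grip, 54 (x) x 28 (y) x 44 mm (z); below it a flat aluminium blade 40 mm wide (x), 85 mm long (along -z). 0.09 kg. z points up. Blades differ in thickness (along y): each is 2.5 mm thinner than one of the four slots, which one is not told; no two are alike. May be absent.
- gauge_d_foot (a point): Centre of the blade's lower end on the same gauge, 107 mm below the grip's centre. Axes as for the grip.
- bottle: Bystander, loose: green bottle 64 mm across, 160 mm high. Origin at the centre of its underside.
- bowl: Bystander, loose: dark rubber mixing bowl, 120 mm across, 50 mm high. Origin at the centre of its underside.
- brush: Bystander, loose: brush lying flat. Origin at its handle side, on its axis.
- spatula: Bystander, loose: spatula lying flat. Origin at its handle side, on its axis.
- tape: Bystander, loose: grey tape-measure case 60 x 30 x 35 mm. Origin at the centre of its underside.
- mould: Bystander, loose: plaster mould block 100 x 130 x 50 mm. Origin at the centre of its underside.
There are look-alikes about, which are no part of the job. Leave any purple look-alike of the part that bears gauge_c_grip alone.

How it is judged (in metres and radians):
On the way, in this order (a step that is already met when the one before it is completed fails the run):
1. every gauge stands fully home in the narrowest slot that accepts it (z of gauge_a_foot in the frame of rack between 0.004 and 0.016 m and y of gauge_a_foot in the frame of rack between 0.012 and 0.028 m and x of gauge_a_foot in the frame of rack between -0.01 and 0.01 m and angle between each of gauge_a_foot, gauge_b_foot, gauge_c_foot, gauge_d_foot's own z axis and vertical below 0.12 rad and z of gauge_b_foot in the frame of rack between 0.004 and 0.016 m and y of gauge_b_foot in the frame of rack between -0.068 and -0.052 m and x of gauge_b_foot in the frame of rack between -0.01 and 0.01 m and z of gauge_c_foot in the frame of rack between 0.004 and 0.016 m and y of gauge_c_foot in the frame of rack between 0.052 and 0.068 m and x of gauge_c_foot in the frame of rack between -0.01 and 0.01 m and z of gauge_d_foot in the frame of rack between 0.004 and 0.016 m and y of gauge_d_foot in the frame of rack between -0.028 and -0.012 m and x of gauge_d_foot in the frame of rack between -0.01 and 0.01 m), for 0.2 s.
2. the keeper bar is held by the gripper, lifted clear of the bench (100 mm up) and level within 7 degrees, for half a second (height (world z) of keeper_mid above 0.1 m and angle between keeper_mid's own z axis and vertical below 0.12 rad and contact force between keeper and the fingers above 1 N), for 0.5 s.
At the end, for the whole second after the job is handed in: Each gauge in the narrowest slot that accepts it, foot on the floor (6 mm), upright (7 deg). Keeper bar at rest in both forks, aligned and level (4.5 deg), within 8 mm across and 5 mm in height, its head beyond the wide-slot fork with 0 to 30 mm between (all of step 1 and z of keeper_mid in the frame of rack between 0.15 and 0.161 m and x of keeper_mid in the frame of rack between -0.008 and 0.008 m and y of keeper_mid in the frame of rack between 0.001 and 0.032 m and angle between the y axis of keeper_mid and the y axis of rack, either way round below 0.08 rad and y of keeper_head in the frame of rack above 0.08 m and angle between keeper_mid's own z axis and vertical below 0.08 rad and linear speed of keeper below 0.02 m/s); the robot touches nothing.
It fails at once if another thing on the bench is moved by more than 40 mm (distance of any of bottle, bowl, brush, spatula, tape, mould from where it was at the start of the episode above 0.04 m).
Of gauge_a, gauge_b, gauge_c, gauge_d only 3 to 4 are there at a start; the rules pass over those that are not, and their reading is None.
At some moment in a run one of keeper may be knocked a few centimetres aside while the robot is not near it.
It also fails if it takes over 208 s, if anything falls off the work surface, if the arm or the gripper's body presses on something with over 40 N, if the wrist force passes 120 N, or if a joint passes its speed limit or range.

ROBOT

A 7-joint arm with a two-finger parallel gripper is mounted at the origin on the work surface. World frame = base frame: x ahead of the robot, y to its left, z up, the work surface at z = 0. Lengths are in m, angles in degrees, forces in N, time in s.
With the tool pointing down it reaches from about 0.4 to 0.9 m from the base axis. Payload 5.6 kg.
Tool frame: the origin (TCP) lies midway between the tips of the shut fingers; the grasp point (between the pads) lies 19 mm behind it; z points along the fingers, y is the direction in which the jaws open and shut (so a half turn about z gives the same grasp; the last joint's range is limited). The gripper opens to 92 mm and grips with 3 to 60 N. Pads are 20 mm wide; open, the fingers measure 128 mm over their backs; the gripper's body (75 mm by 189 mm) begins 69 mm behind the grasp point.
Start: joints at [-72.365, 26.786, -0.665, 91.828, 0.344, 61.387, -3.226], TCP at [0.223, 0.61, 0.215] pointing down, gripper open.
Joint ranges: [-144.91, 144.91], [-17.63, 115.5], [-89.93, 88.59], [15.96, 139.68], [-74.01, 254.01], [8.47, 105.57], [-167.45, 167.45]. Speed limits (degrees/s): [147.25, 147.25, 180, 180, 180, 180, 180].

INTERFACE

Orientations are given as [roll, pitch, yaw] about the fixed x, y, z axes, in that order (R = Rz(yaw) Ry(pitch) Rx(roll)).
In Python, from station import r, viewer, spotter gives the robot as it stands. The module is installed in compiled form; this text tells all that it offers.
- The arm moves only by the tool play_rows, never from a script. Its argument "targets" is a list of rows, each a list of 3 entries, a list of its own where there are three numbers: the shift along the tool's x, y, z in units of 25 mm (1.0 is 25 mm), then the turn, a rotation vector about the tool's x, y, z in units of 5 degrees (1.0 is 5 degrees), then the finger opening in mm, from 0 to 91.9. A call has 1 to 12 rows; each row shifts and turns the commanded pose from where the row before left it, along the tool's axes as they then stand; what a row does not reach is not made up. A row lasts 1/8 s, in which the tool goes at most 62.5 mm and 10.7 degrees, less where a joint would pass 70% of its speed; a pose out of reach is approached as far as the arm can. A call is refused whole if a number of a shift passes 1 or a number of a turn 1, either way. A call with a gripper value outside its range is refused whole. The fingers move at their own pace and stop on an object; "squeeze" is the grip in N (left out, the last holds). Time passes only in rows, so rows that do not move let the fingers close. It gives the time, the measured TCP pose, the force and the opening at its end, in the units of the state.
- r.read_state(): the state, without advancing time (a new reading comes with each control period).
- viewer.snapshot(name): name is "side" or "top" or "wrist"; returns a dict with "frame" (384x512x3 uint8, blue, green, red), "fx", "fy", "cx", "cy" (pixels), "camera_from_world" (4x4, takes a point from world to camera coordinates); the wrist camera has in their place "mount" (4x4, takes a point from camera to tool coordinates, whose origin is the TCP and whose axes are the flange's). Camera axes: x right, y up, looking along -z (the intrinsics and any distortion apply to the point x, -y, -z); pixel columns grow to the right and rows downward; lengths in m; the calibration is good to about 2 mm. The wrist camera is an equidistant fisheye: a pixel r from the principal point sees the ray r / f radians off the axis. A picture is of the moment at which its call begins: read the wrist's pose just before it. There is no depth.
- r.job_done(): hands the job in, once; it reports no verdict.
Trained networks look in a picture, given as the dict that the camera call returned (one of the last four; its "shot" number tells which), for a name from the list of things; names that differ only in an ending like _2 or _b are one class to them, and where a whole thing is asked for, a point or a joint stands for the part that bears it (a point fixed in the world has none). Each returns a list of dicts, best first, with "conf" (0 to 1); they miss things now and then, are a little off and sometimes report something else, mostly with a low value. They report only what shows in the picture. A call takes as long as a camera call. They do not tell look-alikes from the thing itself.
- spotter.masks_of(thing, picture): "region" (384x512 bool, what is visible of it) and "rect" ([centre column, centre row, width, height] in pixels, round what is visible of it).
- spotter.landmark_of(thing, picture): "location" ([row, column] in pixels: a listed point, or the origin of a listed thing).
The state is a dict: "time": time; "qpos": joint angles; "qvel": joint speeds; "effort": joint torques, N m; "eef_pos": TCP position; "tool_rot": TCP orientation; "force": force on the tool from outside, world axes, zero at the start; "torque": the same for the moment, N m; "finger_gap": finger opening in m.
Only numpy, scipy, OpenCV 4.12 (cv2) and the standard library are available. Lean on these libraries where they do the work, as an engineer would, in place of code of your own. Each camera call takes 0.05 s, during which the arm holds its last target.

## Working session

There is one attempt and no reset: what is moved stays moved. The work goes in short steps, Python scripts to look and compute and a tool call to move; the robot and the scene stay as the last step left them, time stands still between calls to the robot, and variables do not carry over. Pictures are saved under pics/ and viewed, and the job is handed in when it is done.

Besides the shell and the picture viewer there is one more tool, called as name(argument=value, ...) on one line, values as JSON. play_rows: Moves the arm, as the interface text tells. Its arguments: {"type":"object","properties":{"targets":{"type":"array","items":{"type":"array"}},"squeeze":{"type":"number"}},"required":["targets"]}

```bash
mkdir -p pics; ls; cat > h.py <<'E'
import numpy as np, cv2, json
from station import r, viewer, spotter
from scipy.spatial.transform import Rotation as R
def save(p,name): cv2.imwrite('pics/'+name+'.png',p['frame'])
def ray(p,px,st=None):
    # px=(row,col) -> origin, direction world
    v,u=px
    if 'camera_from_world' in p:
        d=np.array([(u-p['cx'])/p['fx'],-(v-p['cy'])/p['fy'],-1.0])
        T=np.linalg.inv(np.array(p['camera_from_world']))
    else:
        a=(u-p['cx'])/p['fx'];b=(v-p['cy'])/p['fy'];th=np.hypot(a,b)
        s=np.sin(th)/th if th>1e-9 else 1
        d=np.array([a*s,-b*s,-np.cos(th)])
        Tw=np.eye(4);Tw[:3,:3]=rot(st);Tw[:3,3]=st['eef_pos']
        T=Tw@np.array(p['mount'])
    d=T[:3,:3]@d
    return T[:3,3],d/np.linalg.norm(d)
def rot(st):
    q=np.array(st['tool_rot'],float)
    return R.from_euler('xyz',q,degrees=True).as_matrix()
def atz(p,px,z,st=None):
    o,d=ray(p,px,st); return o+d*(z-o[2])/d[2]
def proj(p,X,st=None):
    X=np.asarray(X,float)
    if 'camera_from_world' in p:
        c=(np.array(p['camera_from_world'])@np.r_[X,1])[:3]
        return np.array([p['cy']+p['fy']*(-c[1])/(-c[2]),p['cx']+p['fx']*c[0]/(-c[2])])
    Tw=np.eye(4);Tw[:3,:3]=rot(st);Tw[:3,3]=st['eef_pos']
    c=(np.linalg.inv(Tw@np.array(p['mount']))@np.r_[X,1])[:3]
    x,y,z=c[0],-c[1],-c[2];rr=np.hypot(x,y);th=np.arctan2(rr,z)
    return np.array([p['cy']+p['fy']*th*y/rr,p['cx']+p['fx']*th*x/rr])
E
python3 - <<'E'
from h import *
s=r.read_state();print(s)
for n in ['side','top','wrist']:
    p=viewer.snapshot(n);save(p,n+'0');print(n,{k:v for k,v in p.items() if k!='frame'})
E
```

```text
pics
{'time': 0.0, 'qpos': array([-72.36309901,  26.83374122,  -0.66613782,  91.88058502,
         0.3439479 ,  61.38721607,  -3.22666947]), 'qvel': array([ 0.05244232, -0.06238376, -0.04079812,  0.2117725 ,  0.07873672,
        0.01458467, -0.01015476]), 'effort': array([-6.16062571e-04, -5.20589089e+01, -1.28564093e-02, -2.43738627e+01,
       -5.67088346e-02,  1.73299201e-02,  1.65087545e-04]), 'eef_pos': array([0.223238  , 0.60984068, 0.21366838]), 'tool_rot': array([-1.79900662e+02,  6.56710329e-03,  1.59896086e+02]), 'force': array([0.48724695, 0.85069005, 0.30622571]), 'torque': array([ 0.01159486, -0.02122739, -0.04171846]), 'finger_gap': 0.09158673443430991}
side {'fx': 471.6626828023792, 'fy': 471.6626828023792, 'cx': 252.81268418288929, 'cy': 192.19557480104802, 'camera_from_world': array([[ 0.99943571, -0.03209307,  0.00991422, -0.58803843],
       [ 0.01468263,  0.68287531,  0.73038739, -0.13091787],
       [-0.03021055, -0.72982967,  0.68296118, -1.47203768],
       [ 0.        ,  0.        ,  0.        ,  1.        ]]), 'shot': 1}
top {'fx': 352.4018021783869, 'fy': 35
[... 211 characters left out ...]
e-03,  1.21031350e-01,
        -6.05767688e-01],
       [-1.21043945e-01,  9.12461428e-03,  9.92605211e-01,
        -1.10909811e+00],
       [ 0.00000000e+00,  0.00000000e+00,  0.00000000e+00,
         1.00000000e+00]]), 'shot': 2}
wrist {'fx': 297.3186396354542, 'fy': 297.3186396354542, 'cx': 253.7808879056071, 'cy': 190.2442105562034, 'mount': array([[ 1.36621721e-04,  9.69624661e-01,  2.44597626e-01,
         6.88937574e-02],
       [ 9.99999981e-01, -1.65758177e-04,  9.85352901e-05,
         4.53629772e-04],
       [ 1.36086304e-04,  2.44597608e-01, -9.69624665e-01,
        -1.69440596e-01],
       [ 0.00000000e+00,  0.00000000e+00,  0.00000000e+00,
         1.00000000e+00]]), 'shot': 3}
```

View pics/top0.png

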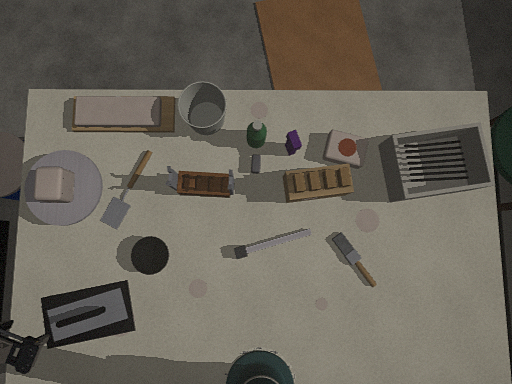

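View pics/side0.png

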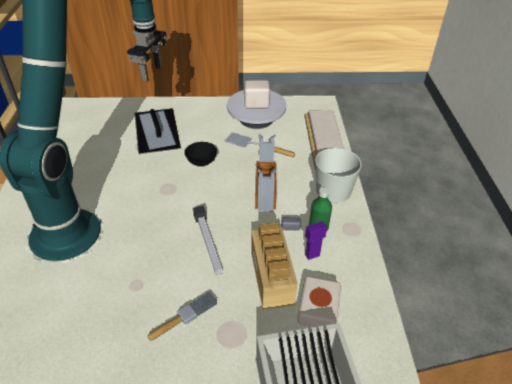

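View pics/wrist0.png

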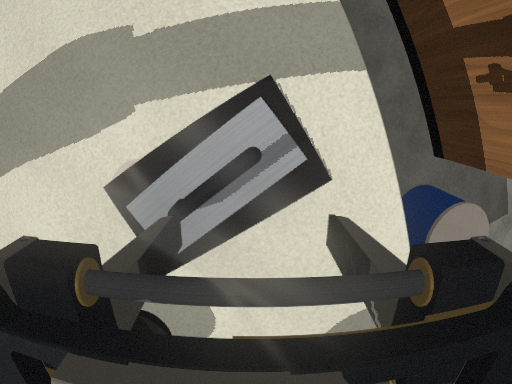

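Top view: rack at (205,183), stand with the gauges at (318,183), keeper bar with its head at (240,252) and tail at (308,232). A purple look-alike is at (293,142).

```bash
python3 - <<'E'
from h import *
names=['rack','forks_mid','stand','keeper_mid','keeper_head','slot0','slot1','slot2','slot3','gauge_a_grip','gauge_a_foot','bottle','bowl','brush','spatula','tape','mould']
for n in ['top','side']:
    p=viewer.snapshot(n)
    for t in names:
        z={'rack':0,'forks_mid':.145,'stand':0,'keeper_mid':.01,'keeper_head':.01,'gauge_a_grip':.122,'gauge_a_foot':.015}.get(t,.065 if 'slot' in t else 0)
        L=spotter.landmark_of(t,p)
        print(n,t,[(round(float(d['conf']),2),np.round(d['location']).astype(int).tolist(),np.round(atz(p,d['location'],z),3).tolist()) for d in L[:6]])
    f=cv2.resize(p['frame'][120:260,160:380] if n=='top' else p['frame'][120:320,180:380],None,fx=3.6 if n=='top' else 3,fy=3.6 if n=='top' else 3,interpolation=cv2.INTER_CUBIC)
    cv2.imwrite(f'pics/{n}0z.png',f)
E
```

```text
top rack [(0.65, [190, 204], [0.621, 0.183, 0.0]), (0.52, [188, 128], [0.628, 0.439, 0.0])]
top forks_mid [(0.79, [180, 199], [0.631, 0.183, 0.145]), (0.63, [178, 344], [0.638, -0.248, 0.145]), (0.44, [182, 330], [0.627, -0.205, 0.145]), (0.42, [190, 202], [0.604, 0.173, 0.145])]
top stand [(0.62, [186, 311], [0.635, -0.175, 0.0]), (0.33, [261, 355], [0.386, -0.316, 0.0])]
top keeper_mid [(0.69, [241, 273], [0.452, -0.044, 0.01])]
top keeper_head [(0.7, [252, 240], [0.417, 0.063, 0.01])]
top slot0 [(0.91, [182, 184], [0.637, 0.242, 0.065]), (0.85, [181, 196], [0.642, 0.204, 0.065]), (0.84, [186, 224], [0.626, 0.115, 0.065]), (0.6, [181, 210], [0.643, 0.158, 0.065])]
top slot1 [(0.91, [182, 184], [0.637, 0.242, 0.065]), (0.85, [181, 196], [0.642, 0.204, 0.065]), (0.84, [186, 224], [0.626, 0.115, 0.065]), (0.6, [181, 210], [0.643, 0.158, 0.065])]
top slot2 [(0.91, [182, 184], [0.637, 0.242, 0.065]), (0.85, [181, 196], [0.642, 0.204, 0.065]), (0.84, [186, 224], [0.626, 0.115, 0.065]), (0.6, [181, 210], [0.643, 0.158, 0.065])]
top slot3 [(0.91, [182, 184], [0.637, 0.242, 0.065]), (0.85, 
[... 1777 characters left out ...]
065]), (0.73, [168, 266], [0.642, 0.23, 0.065]), (0.68, [191, 264], [0.626, 0.116, 0.065]), (0.59, [182, 268], [0.642, 0.156, 0.065])]
side gauge_a_grip [(0.7, [231, 271], [0.635, -0.111, 0.122]), (0.15, [268, 281], [0.652, -0.243, 0.122])]
side gauge_a_foot []
side bottle [(0.66, [225, 318], [0.799, 0.021, 0.0])]
side bowl [(0.59, [163, 199], [0.4, 0.339, 0.0])]
side brush [(0.7, [319, 184], [0.395, -0.311, 0.0]), (0.46, [224, 321], [0.808, 0.025, 0.0])]
side spatula [(0.69, [143, 262], [0.638, 0.454, 0.0])]
side tape [(0.72, [225, 289], [0.706, 0.023, 0.0]), (0.43, [159, 266], [0.649, 0.358, 0.0]), (0.3, [184, 267], [0.645, 0.222, 0.0])]
side mould [(0.98, [307, 315], [0.75, -0.284, 0.0])]
```

```bash
ls pics
```

```text
side0.png
side0z.png
top0.png
top0z.png
wrist0.png
```

View pics/top0z.png

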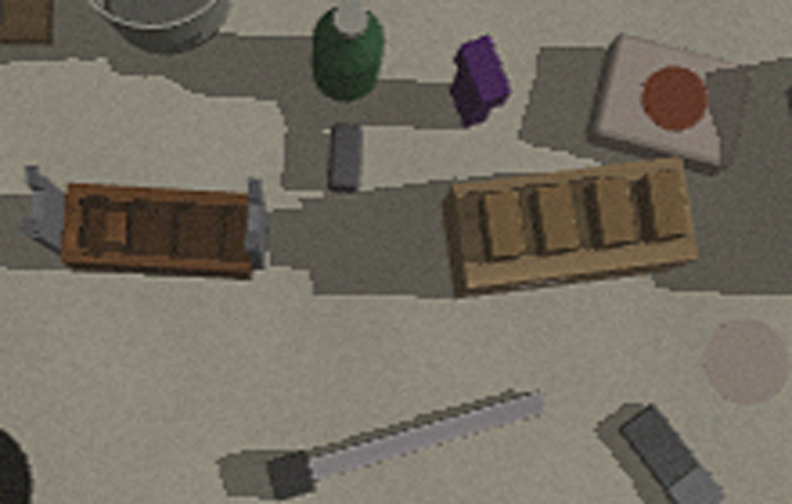

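View pics/side0z.png

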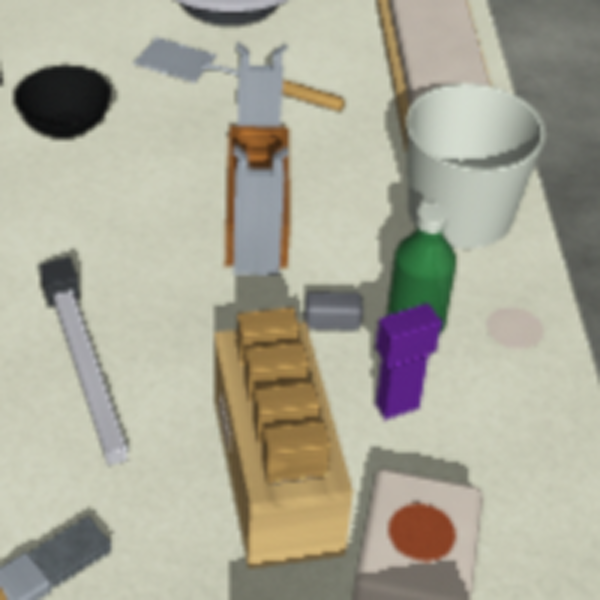

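```bash
cat >> h.py <<'E'
def plan(pos,yaw,st=None,n=None,grip=91.9,tilt=True):
    """rows from current pose to tool-down target pose"""
    st=st or r.read_state()
    M=rot(st);P=np.array(st['eef_pos'],float)
    T=R.from_euler('xyz',[180,0,yaw],degrees=True).as_matrix()
    rv=R.from_matrix(M.T@T).as_rotvec(degrees=True)
    d=np.array(pos)-P
    need=max(int(np.ceil(np.linalg.norm(d,ord=np.inf)/0.0245)),int(np.ceil(np.abs(rv).max()/4.98)),1)
    while True:
        n_=n or need
        rows=[];Mc=M.copy()
        for i in range(n_):
            s=Mc.T@(d/n_)/0.025
            rows.append([np.round(s,2).tolist(),np.round(rv/n_/5,2).tolist(),grip])
            Mc=Mc@R.from_rotvec(rv/n_,degrees=True).as_matrix()
        if max(np.abs(x[0]).max() for x in rows)<=1: break
        need+=1
    for i in range(0,n_,12): print(json.dumps(rows[i:i+12]).replace(' ',''))
    print('n',n_,'from',np.round(P,4),np.round(st['tool_rot'],2))
E
python3 -c "
from h import *
plan([0.63,0.15,0.33],95)"
```

```text
[[[-0.86,-0.47,-0.18],[0.0,0.0,0.52],91.9],[[-0.88,-0.43,-0.18],[0.0,0.0,0.52],91.9],[[-0.9,-0.39,-0.18],[0.0,0.0,0.52],91.9],[[-0.92,-0.35,-0.18],[0.0,0.0,0.52],91.9],[[-0.93,-0.3,-0.18],[0.0,0.0,0.52],91.9],[[-0.95,-0.26,-0.18],[0.0,0.0,0.52],91.9],[[-0.96,-0.22,-0.18],[0.0,0.0,0.52],91.9],[[-0.97,-0.18,-0.18],[0.0,0.0,0.52],91.9],[[-0.97,-0.13,-0.18],[0.0,0.0,0.52],91.9],[[-0.98,-0.09,-0.18],[0.0,0.0,0.52],91.9],[[-0.98,-0.04,-0.18],[0.0,0.0,0.52],91.9],[[-0.98,0.0,-0.18],[0.0,0.0,0.52],91.9]]
[[[-0.98,0.05,-0.18],[0.0,0.0,0.52],91.9],[[-0.98,0.09,-0.18],[0.0,0.0,0.52],91.9],[[-0.97,0.13,-0.18],[0.0,0.0,0.52],91.9],[[-0.97,0.18,-0.18],[0.0,0.0,0.52],91.9],[[-0.96,0.22,-0.18],[0.0,0.0,0.52],91.9],[[-0.95,0.27,-0.18],[0.0,0.0,0.52],91.9],[[-0.93,0.31,-0.18],[0.0,0.0,0.52],91.9],[[-0.92,0.35,-0.18],[0.0,0.0,0.52],91.9],[[-0.9,0.39,-0.18],[0.0,0.0,0.52],91.9],[[-0.88,0.43,-0.18],[0.0,0.0,0.52],91.9],[[-0.86,0.47,-0.18],[0.0,0.0,0.52],91.9],[[-0.84,0.51,-0.18],[0.0,0.0,0.52],91.9]]
[[[-0.82,0.55,-0.18],[0.0,0.0,0.52],91.9]]
n 25 from [0.2234 0.6104 0.2146] [180.    0.  159.9]
```

play_rows(targets=[[[-0.85,-0.45,-0.4],[0,0,0.5],91.9],[[-0.85,-0.45,-0.4],[0,0,0.5],91.9],[[-0.9,-0.4,-0.3],[0,0,0.5],91.9],[[-0.9,-0.35,-0.3],[0,0,0.5],91.9],[[-0.95,-0.3,-0.3],[0,0,0.5],91.9],[[-0.95,-0.25,-0.3],[0,0,0.5],91.9],[[-0.95,-0.2,-0.3],[0,0,0.5],91.9],[[-0.95,-0.2,-0.3],[0,0,0.5],91.9],[[-0.95,-0.15,-0.3],[0,0,0.5],91.9],[[-1,-0.1,-0.3],[0,0,0.5],91.9],[[-1,0,-0.3],[0,0,0.5],91.9],[[-1,0,-0.3],[0,0,0.5],91.9]])

```text
time: 3.45
eef_pos: [0.4207, 0.3902, 0.3101]
tool_rot: [180.0, 0.0, 129.7]
force: [-0.3, 0.7, 0.2]
finger_gap: 0.0923
```

```bash
python3 -c "
from h import *
plan([0.63,0.15,0.33],95)"
```

```text
[[[-0.98,0.02,-0.06],[0.0,-0.0,0.53],91.9],[[-0.98,0.07,-0.06],[0.0,-0.0,0.53],91.9],[[-0.97,0.11,-0.06],[0.0,-0.0,0.53],91.9],[[-0.97,0.16,-0.06],[0.0,-0.0,0.53],91.9],[[-0.96,0.2,-0.06],[0.0,-0.0,0.53],91.9],[[-0.95,0.25,-0.06],[0.0,-0.0,0.53],91.9],[[-0.94,0.29,-0.06],[0.0,-0.0,0.53],91.9],[[-0.92,0.34,-0.06],[0.0,-0.0,0.53],91.9],[[-0.9,0.38,-0.06],[0.0,-0.0,0.53],91.9],[[-0.89,0.42,-0.06],[0.0,-0.0,0.53],91.9],[[-0.87,0.46,-0.06],[0.0,-0.0,0.53],91.9],[[-0.84,0.5,-0.06],[0.0,-0.0,0.53],91.9]]
[[[-0.82,0.54,-0.06],[0.0,-0.0,0.53],91.9]]
n 13 from [0.4207 0.3902 0.3101] [179.99   0.   129.73]
```

play_rows(targets=[[[-1,0,-0.1],[0,0,0.55],91.9],[[-1,0.05,-0.1],[0,0,0.55],91.9],[[-1,0.1,-0.1],[0,0,0.55],91.9],[[-1,0.15,-0.1],[0,0,0.55],91.9],[[-1,0.2,-0.1],[0,0,0.55],91.9],[[-1,0.25,-0.1],[0,0,0.6],91.9],[[-1,0.3,-0.1],[0,0,0.6],91.9],[[-1,0.35,-0.1],[0,0,0.6],91.9],[[-0.95,0.4,0],[0,0,0.6],91.9],[[-0.95,0.4,0],[0,0,0.6],91.9],[[-0.95,0.5,0],[0,0,0.6],91.9],[[-0.9,0.5,0],[0,0,0.6],91.9]])

```text
time: 4.95
eef_pos: [0.6163, 0.1517, 0.3295]
tool_rot: [-180.0, 0.0, 94.9]
force: [0.1, -0.6, 0.4]
finger_gap: 0.0919
```

```bash
python3 - <<'E'
from h import *
st=r.read_state();p=viewer.snapshot('wrist');save(p,'w1');print(st['eef_pos'],st['tool_rot'])
for t,z in [('rack',0),('slot0',.065),('forks_mid',.145)]:
    for d in spotter.landmark_of(t,p)[:5]: print(t,round(d['conf'],2),np.round(d['location']),np.round(atz(p,d['location'],z,st),4))
for X in [[.638,.2,.065],[.638,.16,.065],[.638,.24,.065]]: print(proj(p,X,st))
cv2.imwrite('pics/w1.png',cv2.resize(p['frame'],(768,576),interpolation=cv2.INTER_CUBIC))
E
```

```text
[0.61633087 0.15171571 0.32949489] [-1.79999355e+02  6.36323319e-03  9.49405174e+01]
rack 0.74 [131. 269.] [0.6377 0.1995 0.    ]
rack 0.68 [144. 268.] [0.6381 0.177  0.    ]
slot0 0.86 [132. 267.] [0.6307 0.2007 0.065 ]
slot0 0.84 [160. 264.] [0.6302 0.1582 0.065 ]
slot0 0.73 [108. 275.] [0.64  0.236 0.065]
slot0 0.65 [185. 264.] [0.6347 0.1214 0.065 ]
slot0 0.19 [238. 296.] [0.693  0.0381 0.065 ]
forks_mid 0.8 [153. 272.] [0.6353 0.1792 0.145 ]
[132.46331613 271.55474317]
[159.44699629 268.98109287]
[105.2416532  274.08164319]
```

View pics/w1.png

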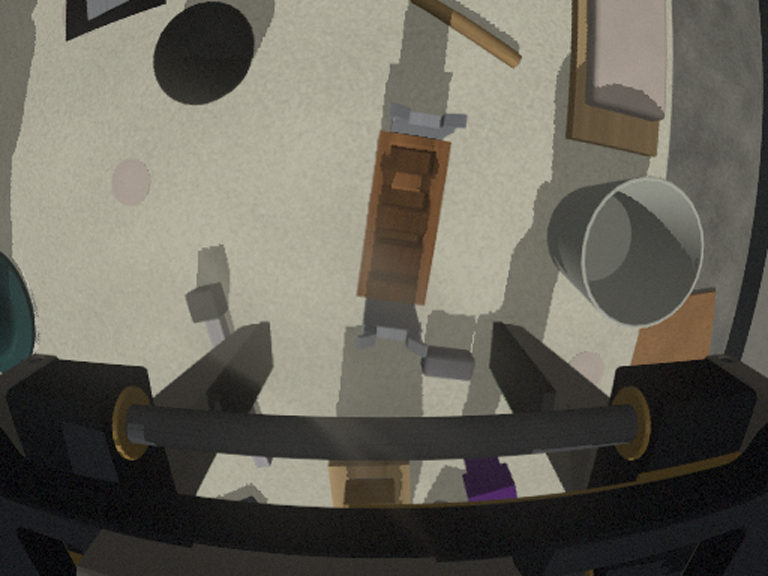

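```bash
python3 - <<'E'
import cv2
f=cv2.imread('pics/w1.png')[90:360,320:500]
f=cv2.convertScaleAbs(f,alpha=1.8,beta=10)
cv2.imwrite('pics/w1z.png',cv2.resize(f,None,fx=2.2,fy=2.2,interpolation=cv2.INTER_CUBIC))
E
```

```text
(no output)
```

View pics/w1z.png

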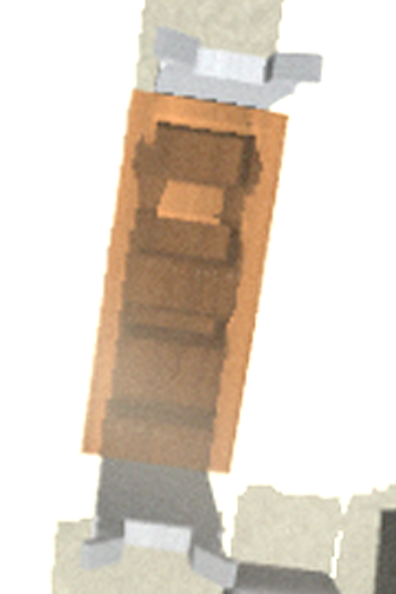

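```bash
python3 - <<'E'
from h import *
st=r.read_state();p=viewer.snapshot('wrist')
z=lambda x,y:((y/2.2+90+.5)/1.5-.5,(x/2.2+320+.5)/1.5-.5)
W=[]
for x,y in [(132,90),(287,116),(229,472),(83,453)]:
    W.append(atz(p,z(x,y),.065,st)[:2])
W=np.array(W);print(W);print('c',W.mean(0),'len',np.linalg.norm(W[0]-W[3]),np.linalg.norm(W[1]-W[2]),'wid',np.linalg.norm(W[0]-W[1]),np.linalg.norm(W[3]-W[2]))
u=W[0]+W[1]-W[2]-W[3];print('yaw',np.degrees(np.arctan2(u[1],u[0]))-90)
v=W[1]+W[2]-W[0]-W[3];print('yawx',np.degrees(np.arctan2(v[1],v[0])))
# top view automatic: rack brown mask
E
```

```text
[[0.60412419 0.26516161]
 [0.67286799 0.2608249 ]
 [0.66419689 0.09714182]
 [0.59629121 0.10023438]]
c [0.63437007 0.18084068] len 0.16511312945386314 0.16391259428636473 wid 0.06888045605821431 0.06797606537633659
yaw -2.8751992585706745
yawx -3.111952621341857
```

play_rows(targets=[[[-1,0,0],[0,0,0],91.9],[[-1,0,0],[0,0,0],91.9],[[-1,0,0],[0,0,0],91.9],[[-1,0,0],[0,0,0],91.9],[[-1,0,0],[0,0,0],91.9],[[-1,0,0],[0,0,0],91.9],[[-1,0,0],[0,0,0],91.9],[[-1,0,0],[0,0,0],91.9],[[-1,0,0],[0,0,0],91.9],[[-1,0,0],[0,0,0],91.9],[[-1,0,0],[0,0,0],91.9],[[-1,0,0],[0,0,0],91.9]])

```text
time: 6.7
eef_pos: [0.6424, -0.1443, 0.3296]
tool_rot: [180.0, -0.1, 95.3]
force: [0.5, -0.5, -0.9]
finger_gap: 0.0916
```

play_rows(targets=[[[-1,0,0],[0,0,0],91.9],[[-1,0,0],[0,0,0],91.9],[[-1,0,0],[0,0,0],91.9],[[0,0,0],[0,0,0],91.9]])

```text
time: 7.2
eef_pos: [0.6486, -0.221, 0.3295]
tool_rot: [-180.0, 0.0, 95.1]
force: [-0.5, 0.1, -0.4]
finger_gap: 0.0919
```

```bash
python3 - <<'E'
from h import *
st=r.read_state();p=viewer.snapshot('wrist');print(st['eef_pos'],st['tool_rot'])
for t,z in [('gauge_a_grip',.122)]:
    for d in spotter.landmark_of(t,p)[:8]: print(t,round(d['conf'],2),np.round(d['location']),np.round(atz(p,d['location'],z,st),4))
np.save('w2.npy',p['frame'])
f=cv2.convertScaleAbs(p['frame'][40:260,160:360],alpha=1.7,beta=10)
cv2.imwrite('pics/w2z.png',cv2.resize(f,None,fx=2.7,fy=2.7,interpolation=cv2.INTER_CUBIC))
E
```

```text
[ 0.64858835 -0.22102525  0.3294872 ] [-1.79982930e+02  1.00377585e-02  9.50625810e+01]
gauge_a_grip 0.78 [ 86. 245.] [ 0.6276 -0.114   0.122 ]
```

View pics/w2z.png

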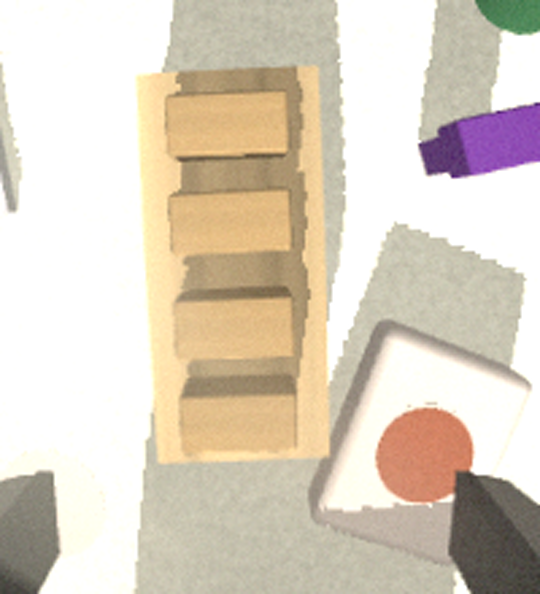

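```bash
python3 - <<'E'
from h import *
st=r.read_state();p=viewer.snapshot('wrist')
z=lambda x,y:((y+.5)/2.7+40-.5,(x+.5)/2.7+160-.5)
def q(c,zz):
    W=np.array([atz(p,z(*a),zz,st)[:2] for a in c])
    u=W[0]+W[1]-W[2]-W[3];v=W[1]+W[2]-W[0]-W[3]
    print('c',W.mean(0).round(4),'y-len',np.linalg.norm(u)/2,'x-len',np.linalg.norm(v)/2,'yaw',np.degrees(np.arctan2(u[1],u[0]))-90,np.degrees(np.arctan2(v[1],v[0])))
q([(137,75),(318,66),(329,457),(159,463)],.1)
q([(167,95),(287,91),(288,152),(170,157)],.144)
q([(170,195),(290,189),(291,246),(172,253)],.144)
q([(175,300),(291,296),(292,354),(178,358)],.144)
q([(183,397),(295,390),(296,445),(183,453)],.144)
E
```

```text
c [ 0.6363 -0.1797] y-len 0.1995145023553762 x-len 0.08917814797447171 yaw 7.508239468965982 7.55914008754332
c [ 0.6279 -0.1127] y-len 0.027610770227649736 x-len 0.05203168869357809 yaw 7.0616571646315975 7.051472452049637
c [ 0.633  -0.1556] y-len 0.02550672646056728 x-len 0.052608412140558586 yaw 6.586957307932451 8.148338432989728
c [ 0.6386 -0.2028] y-len 0.02627912154200777 x-len 0.05149089387045359 yaw 6.961740465420689 7.1768193969472645
c [ 0.6448 -0.2461] y-len 0.026390289138344823 x-len 0.051793031364769454 yaw 5.466912854515201 9.220411959132615
```

```bash
cat > pos.py <<'E'
import numpy as np
yr=np.radians(-3.0);RC=np.array([0.634,0.181])
def rack(x,y): return RC+np.array([x*np.cos(yr)-y*np.sin(yr),x*np.sin(yr)+y*np.cos(yr)])
ys=np.radians(7.5);SC=np.array([0.6363,-0.1797])
def stand(x,y): return SC+np.array([x*np.cos(ys)-y*np.sin(ys),x*np.sin(ys)+y*np.cos(ys)])
E
python3 -c "
from h import *;from pos import *
print([rack(0,y).round(4) for y in (-60,-20,20,60) for y in [y/1000]])
plan([*stand(0,.069),0.18],97.5)"
```

```text
[array([0.6309, 0.1211]), array([0.633, 0.161]), array([0.635, 0.201]), array([0.6371, 0.2409])]
[[[0.62,-0.07,0.86],[0.0,-0.0,-0.06],91.9],[[0.62,-0.07,0.85],[0.0,-0.0,-0.06],91.9],[[0.62,-0.06,0.85],[0.0,-0.0,-0.06],91.9],[[0.62,-0.06,0.85],[0.0,-0.0,-0.06],91.9],[[0.62,-0.06,0.85],[0.0,-0.0,-0.06],91.9],[[0.62,-0.05,0.85],[0.0,-0.0,-0.06],91.9],[[0.62,-0.05,0.85],[0.0,-0.0,-0.06],91.9]]
n 7 from [ 0.6493 -0.218   0.3295] [ 1.7999e+02 -8.0000e-02  9.5290e+01]
```

play_rows(targets=[[[0.65,0,0.85],[0,0,-0.05],91.9],[[0.65,-0.1,0.85],[0,0,-0.05],91.9],[[0.65,-0.1,0.85],[0,0,-0.05],91.9],[[0.65,-0.1,0.85],[0,0,-0.05],91.9],[[0.6,-0.1,0.85],[0,0,-0.1],91.9],[[0.6,0,0.85],[0,0,-0.1],91.9],[[0.6,0,0.85],[0,0,-0.05],91.9],[[0,0,0],[0,0,0],91.9],[[0,0,0],[0,0,0],91.9]])

```text
time: 8.48
eef_pos: [0.6281, -0.1118, 0.1819]
tool_rot: [179.9, 0.0, 97.4]
force: [0.3, -0.0, -0.1]
finger_gap: 0.092
```

```bash
python3 -c "
from h import *;from pos import *
plan([*stand(0,.069),0.107],97.5)"
```

```text
[[[0.01,-0.01,0.75],[0.0,0.0,-0.0],91.9],[[0.01,-0.01,0.75],[0.0,0.0,-0.0],91.9],[[0.01,-0.01,0.75],[0.0,0.0,-0.0],91.9],[[0.01,-0.01,0.75],[0.0,0.0,-0.0],91.9]]
n 4 from [ 0.6281 -0.1118  0.1819] [1.7992e+02 3.0000e-02 9.7440e+01]
```

Tracking is accurate, so I'll descend, close, and read the gap.

play_rows(targets=[[[0,0,0.75],[0,0,0],91.9],[[0,0,0.75],[0,0,0],91.9],[[0,0,0.75],[0,0,0],91.9],[[0,0,0.75],[0,0,0],91.9],[[0,0,0],[0,0,0],91.9],[[0,0,0],[0,0,0],40],[[0,0,0],[0,0,0],40],[[0,0,0],[0,0,0],40],[[0,0,0],[0,0,0],40],[[0,0,0],[0,0,0],40]], squeeze=25)

```text
time: 9.72
eef_pos: [0.6276, -0.1119, 0.1062]
tool_rot: [180.0, -0.0, 97.4]
force: [-0.1, 0.1, 3.1]
finger_gap: 0.0541
```

play_rows(targets=[[[0,0,-1],[0,0,0],40],[[0,0,-1],[0,0,0],40],[[0,0,-1],[0,0,0],40],[[0,0,-1],[0,0,0],40],[[0,0,-1],[0,0,0],40],[[0,0,-1],[0,0,0],40],[[0,0,-1],[0,0,0],40],[[0,0,-0.2],[0,0,0],40]])

```text
time: 10.72
eef_pos: [0.6282, -0.1122, 0.2873]
tool_rot: [179.8, 0.0, 97.4]
force: [-0.0, -0.6, -0.3]
finger_gap: 0.0541
```

```bash
python3 -c "
from h import *;from pos import *
p=viewer.snapshot('side')
cv2.imwrite('pics/s1.png',cv2.resize(p['frame'][80:300,170:390],None,fx=2.7,fy=2.7,interpolation=cv2.INTER_CUBIC))
plan([*rack(0,-.060),0.285],87)"
```

```text
[[[0.92,0.13,0.01],[0.0,0.0,0.21],91.9],[[0.93,0.12,0.01],[0.0,0.0,0.21],91.9],[[0.93,0.1,0.01],[0.0,0.0,0.21],91.9],[[0.93,0.08,0.01],[0.0,0.0,0.21],91.9],[[0.93,0.06,0.01],[0.0,0.0,0.21],91.9],[[0.93,0.05,0.01],[0.0,0.0,0.21],91.9],[[0.93,0.03,0.01],[0.0,0.0,0.21],91.9],[[0.93,0.01,0.01],[0.0,0.0,0.21],91.9],[[0.93,-0.0,0.01],[0.0,0.0,0.21],91.9],[[0.93,-0.02,0.01],[0.0,0.0,0.21],91.9]]
n 10 from [ 0.6278 -0.112   0.2868] [1.799e+02 1.000e-02 9.740e+01]
```

View pics/s1.png

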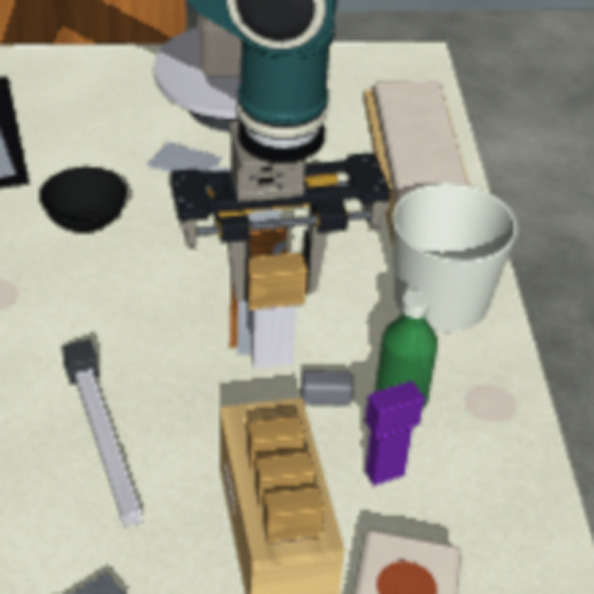

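The gauge is out and hangs straight (270,320). Now I'll carry it to slot 0.

play_rows(targets=[[[0.95,0.15,0],[0,0,0.2],40],[[0.95,0.1,0],[0,0,0.2],40],[[0.95,0.1,0],[0,0,0.2],40],[[0.95,0.1,0],[0,0,0.2],40],[[0.95,0.05,0],[0,0,0.2],40],[[0.95,0.05,0],[0,0,0.2],40],[[0.95,0,0],[0,0,0.2],40],[[0.9,0,0],[0,0,0.2],40],[[0.9,0,0],[0,0,0.2],40],[[0.9,0,0],[0,0,0.3],40],[[0,0,0],[0,0,0],40],[[0,0,0],[0,0,0],40]])

```text
time: 12.28
eef_pos: [0.6288, 0.1212, 0.285]
tool_rot: [-179.9, 0.1, 86.9]
force: [-0.1, -0.3, -1.3]
finger_gap: 0.0541
```

```bash
python3 - <<'E'
from h import *;from pos import *
plan([*rack(0,-.060),0.165],87)
for n in ['side','top','wrist']:
    p=viewer.snapshot(n)
    if n=='wrist': f=p['frame'][60:300,130:390]
    elif n=='side': f=p['frame'][80:240,200:340]
    else: f=p['frame'][120:240,150:290]
    cv2.imwrite(f'pics/{n}2.png',cv2.resize(cv2.convertScaleAbs(f,alpha=1.5),None,fx=2.5 if n=='wrist' else 3.5,fy=2.5 if n=='wrist' else 3.5,interpolation=cv2.INTER_CUBIC))
E
```

```text
[[[0.0,0.02,0.96],[-0.0,0.0,-0.01],91.9],[[0.0,0.02,0.96],[-0.0,0.0,-0.01],91.9],[[0.0,0.02,0.96],[-0.0,0.0,-0.01],91.9],[[0.0,0.02,0.96],[-0.0,0.0,-0.01],91.9],[[0.0,0.02,0.96],[-0.0,0.0,-0.01],91.9]]
n 5 from [0.6288 0.1212 0.285 ] [-1.7993e+02  8.0000e-02  8.6860e+01]
```

View pics/side2.png

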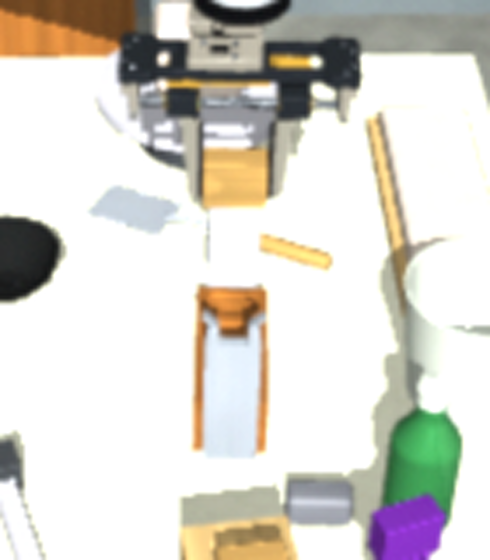

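View pics/wrist2.png

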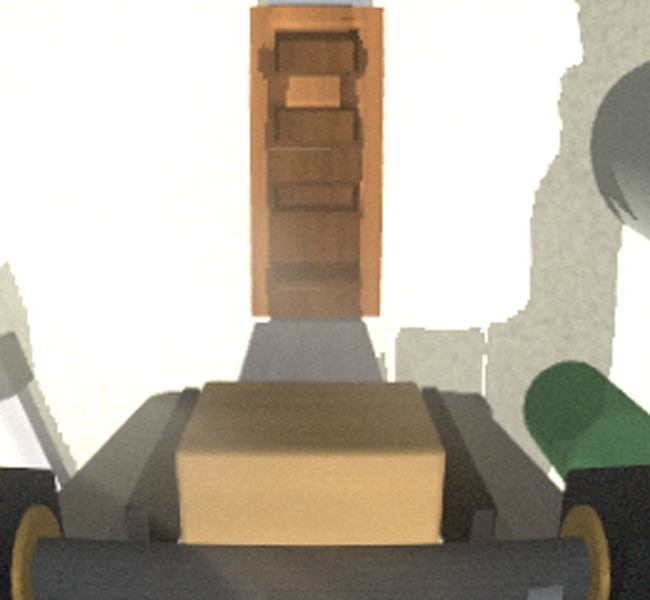

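```bash
python3 - <<'E'
from h import *
st=r.read_state();p=viewer.snapshot('wrist')
z=lambda x,y:((y+.5)/2.5+60-.5,(x+.5)/2.5+130-.5)
W=np.array([atz(p,z(*a),.065,st)[:2] for a in [(250,8),(383,9),(380,316),(252,316)]])
u=W[0]+W[1]-W[2]-W[3];v=W[1]+W[2]-W[0]-W[3]
print('c',W.mean(0).round(4),np.linalg.norm(u)/2,np.linalg.norm(v)/2,'yaw',np.degrees(np.arctan2(u[1],u[0]))-90,np.degrees(np.arctan2(v[1],v[0])))
E
```

```text
c [0.6354 0.1792] 0.16430298371082613 0.06911912840193771 yaw -3.241529621753415 -3.349754853122633
```

```bash
sed -i 's/radians(-3.0);RC=np.array(\[0.634,0.181\])/radians(-3.1);RC=np.array([0.6348,0.1801])/' pos.py; head -2 pos.py
```

```text
import numpy as np
yr=np.radians(-3.1);RC=np.array([0.6348,0.1801])
```

play_rows(targets=[[[-0.05,0.1,0.8],[0,0,0],40],[[0,0,1],[0,0,0],40],[[0,0,1],[0,0,0],40],[[0,0,1],[0,0,0],40],[[0,0,1],[0,0,0],40],[[0,0,0],[0,0,0],40],[[0,0,0.2],[0,0,0],40],[[0,0,0.2],[0,0,0],40],[[0,0,0.2],[0,0,0],40],[[0,0,0.1],[0,0,0],40],[[0,0,0],[0,0,0],40]])

```text
time: 13.85
eef_pos: [0.6332, 0.1225, 0.1553]
tool_rot: [179.8, -0.3, 86.9]
force: [-10.4, -0.3, 31.7]
finger_gap: 0.0542
```

play_rows(targets=[[[0,0,-0.5],[0,0,0],40],[[0,0,-0.2],[0,0,0],40],[[0.75,0,0],[0,0,0],40],[[0.75,0,0],[0,0,0],40],[[0,0,0],[0,0,0],40],[[0,0,0],[0,0,0],40]])

```text
time: 14.6
eef_pos: [0.6334, 0.1586, 0.1653]
tool_rot: [-180.0, 0.1, 86.9]
force: [-0.6, -0.7, -0.8]
finger_gap: 0.0541
```

```bash
python3 - <<'E'
from h import *;from pos import *
plan([*rack(0,-.020),0.165],86.9)
p=viewer.snapshot('wrist');f=p['frame'][60:300,130:390]
cv2.imwrite(f'pics/w3.png',cv2.resize(cv2.convertScaleAbs(f,alpha=1.5),None,fx=2.5,fy=2.5,interpolation=cv2.INTER_CUBIC))
E
```

```text
[[[0.06,0.01,0.01],[-0.01,0.01,0.01],91.9]]
n 1 from [0.6334 0.1586 0.1653] [-1.7996e+02  6.0000e-02  8.6930e+01]
```

View pics/w3.png

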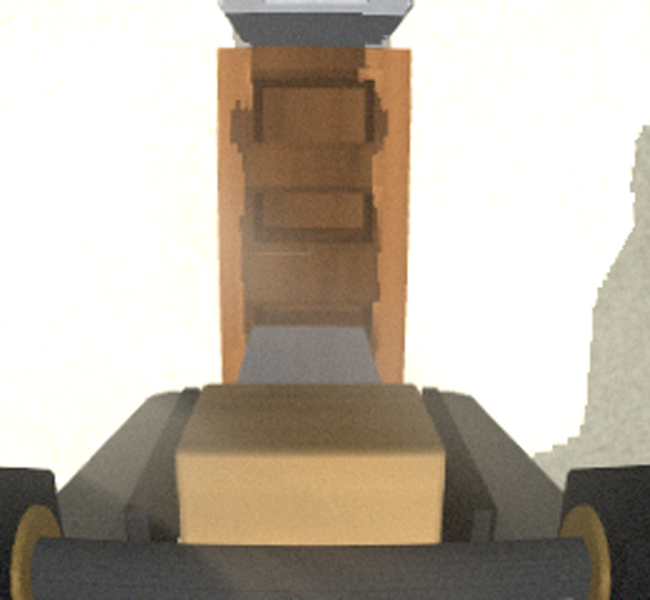

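```bash
sed -i 's/0.6348,0.1801/0.6360,0.1798/' pos.py
```

play_rows(targets=[[[0.05,0.07,0],[0,0,0],40],[[0,0,0.2],[0,0,0],40],[[0,0,0.2],[0,0,0],40],[[0,0,0.2],[0,0,0],40],[[0,0,0],[0,0,0],40]])

```text
time: 15.28
eef_pos: [0.6354, 0.1612, 0.1545]
tool_rot: [-180.0, -0.2, 86.9]
force: [-7.7, 1.9, 21.8]
finger_gap: 0.0537
```

play_rows(targets=[[[0,0,-0.5],[0,0,0],40],[[0,0,-0.2],[0,0,0],40],[[0.75,0,0],[0,0,0],40],[[0.75,0,0],[0,0,0],40],[[0,0,0],[0,0,0],40],[[0,0,0],[0,0,0],40]])

```text
time: 16.02
eef_pos: [0.6372, 0.1971, 0.1678]
tool_rot: [-180.0, 0.1, 86.9]
force: [0.6, -0.5, -0.2]
finger_gap: 0.054
```

```bash
python3 - <<'E'
from h import *;from pos import *
plan([*rack(0,.020),0.165],86.9)
p=viewer.snapshot('side');f=p['frame'][80:240,200:340]
cv2.imwrite(f'pics/s3.png',cv2.resize(cv2.convertScaleAbs(f,alpha=1.3),None,fx=3.5,fy=3.5,interpolation=cv2.INTER_CUBIC))
p=viewer.snapshot('wrist');f=p['frame'][60:300,130:390]
cv2.imwrite(f'pics/w4.png',cv2.resize(cv2.convertScaleAbs(f,alpha=1.5),None,fx=2.5,fy=2.5,interpolation=cv2.INTER_CUBIC))
E
```

```text
[[[0.11,-0.01,0.11],[-0.01,0.01,0.01],91.9]]
n 1 from [0.6372 0.1971 0.1678] [-1.7997e+02  6.0000e-02  8.6930e+01]
```

View pics/s3.png

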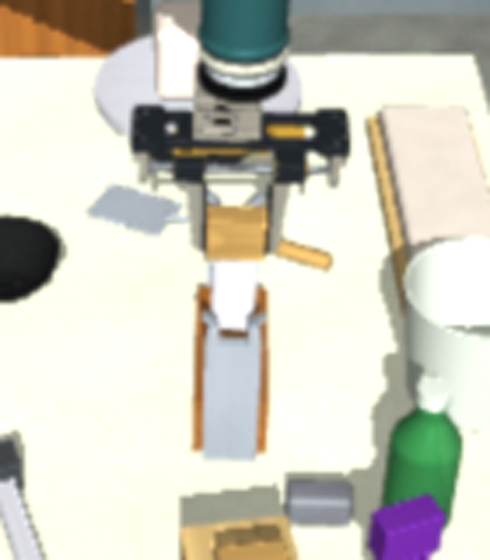

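View pics/w4.png

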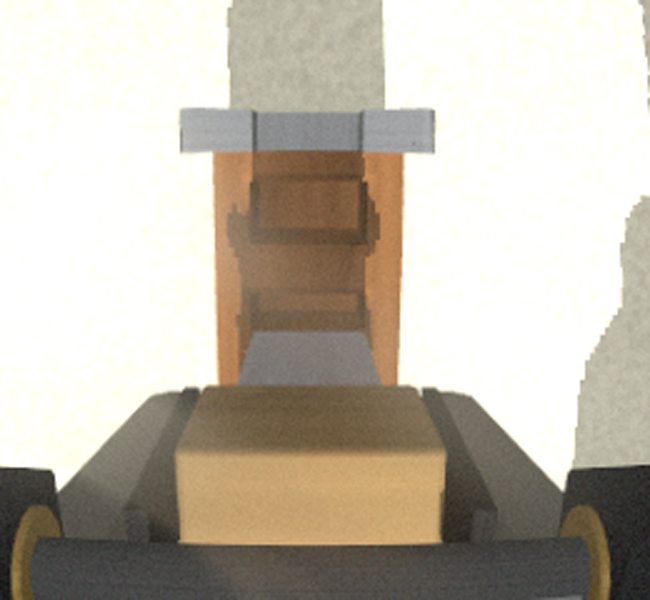

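play_rows(targets=[[[0.1,0,0.1],[0,0,0],40],[[0,0,0.2],[0,0,0],40],[[0,0,0.2],[0,0,0],40],[[0,0,0.2],[0,0,0],40],[[0,0,0],[0,0,0],40]])

```text
time: 16.75
eef_pos: [0.6375, 0.201, 0.154]
tool_rot: [-180.0, -0.2, 86.9]
force: [-5.5, -0.4, 16.1]
finger_gap: 0.0541
```

play_rows(targets=[[[0,0,-0.5],[0,0,0],40],[[0,0,-0.1],[0,0,0],40],[[0.8,0,0],[0,0,0],40],[[0.8,0,0],[0,0,0],40],[[0,0,0],[0,0,0],40],[[0,0,0],[0,0,0],40]])

```text
time: 17.5
eef_pos: [0.6395, 0.2396, 0.1653]
tool_rot: [-180.0, 0.1, 86.9]
force: [0.8, -0.3, -1.4]
finger_gap: 0.0536
```

```bash
python3 - <<'E'
from h import *;from pos import *
plan([*rack(0,.060),0.165],86.9)
E
```

```text
[[[0.01,-0.01,0.01],[-0.01,0.01,0.0],91.9]]
n 1 from [0.6395 0.2396 0.1653] [-1.7997e+02  6.0000e-02  8.6920e+01]
```

play_rows(targets=[[[0,0,0.3],[0,0,0],40],[[0,0,0.3],[0,0,0],40],[[0,0,0.3],[0,0,0],40],[[0,0,0],[0,0,0],40]])

```text
time: 18.0
eef_pos: [0.6405, 0.2439, 0.1492]
tool_rot: [179.9, -0.5, 87.0]
force: [-8.2, 5.1, 27.5]
finger_gap: 0.0537
```

```bash
python3 - <<'E'
from h import *
for n in ['wrist','side','top']:
    p=viewer.snapshot(n)
    f=p['frame'][60:300,130:390] if n=='wrist' else p['frame'][80:240,200:340] if n=='side' else p['frame'][140:220,160:260]
    k=2.5 if n=='wrist' else 3.5 if n=='side' else 5
    cv2.imwrite(f'pics/{n}5.png',cv2.resize(cv2.convertScaleAbs(f,alpha=1.5),None,fx=k,fy=k,interpolation=cv2.INTER_CUBIC))
E
```

```text
(no output)
```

View pics/wrist5.png

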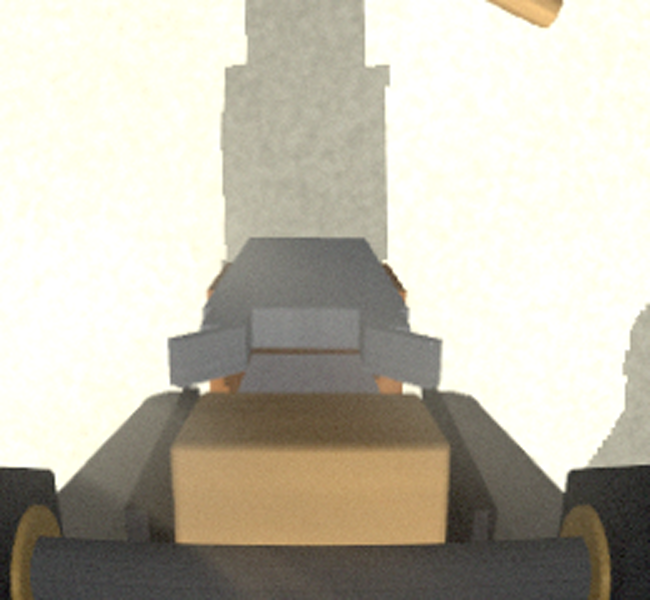

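View pics/side5.png

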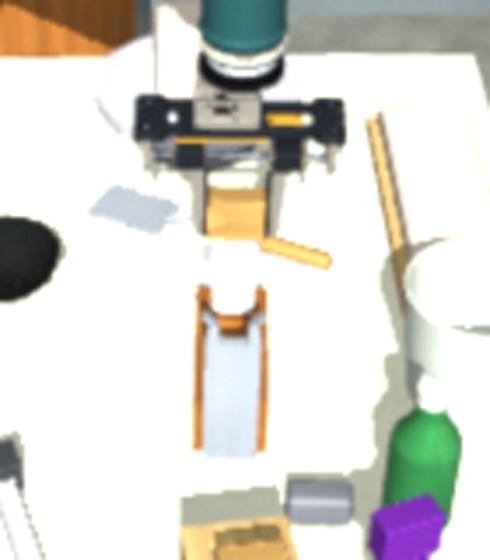

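View pics/top5.png

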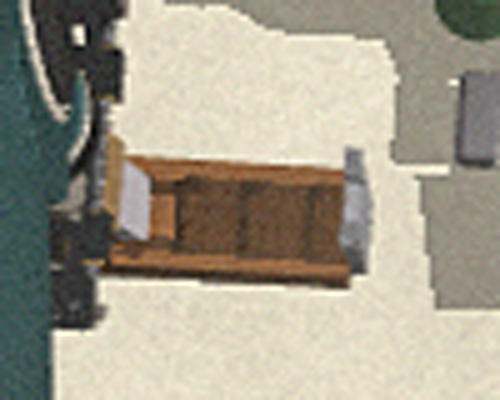

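```bash
python3 - <<'E'
from h import *
p=viewer.snapshot('wrist')
st=dict(eef_pos=np.zeros(3),tool_rot=[180,0,90.])
z=lambda x,y:((y+.5)/2.5+60-.5,(x+.5)/2.5+130-.5)
for nm,c,zz in [('w3 top',(178,451),.038),('w3 top',(443,451),.038),('w3 bot',(205,384),-.006),('w3 bot',(416,384),-.006),('w3 foot',(250,327),-.091),('w3 foot',(366,327),-.091),('w4foot',(250,331),-.091),('w4foot',(368,331),-.091)]:
    print(nm,atz(p,z(*c),zz,st).round(4))
E
```

```text
w3 top [-0.0261  0.0108  0.038 ]
w3 top [0.0254 0.0107 0.038 ]
w3 bot [-0.0267  0.0098 -0.006 ]
w3 bot [ 0.0261  0.0098 -0.006 ]
w3 foot [-0.0221  0.003  -0.091 ]
w3 foot [ 0.0199  0.003  -0.091 ]
w4foot [-0.0221  0.0015 -0.091 ]
w4foot [ 0.0207  0.0015 -0.091 ]
```

```bash
python3 - <<'E'
import cv2
f=cv2.imread('pics/w4.png')[140:400,200:430]
f=cv2.convertScaleAbs(f,alpha=1.3)
cv2.imwrite('pics/w4z.png',cv2.resize(f,None,fx=2.2,fy=2.2,interpolation=cv2.INTER_CUBIC))
from h import *
p=viewer.snapshot('wrist')
st=dict(eef_pos=np.array([.6372,.1971,.1678]),tool_rot=[180,0.1,86.9])
from pos import *
def pz(X):
    r_,c=proj(p,X,st); return ((c-130+.5)*2.5-200)*2.2,((r_-60+.5)*2.5-140)*2.2
for nm,y in [('slot3 hi out',.060+.01475),('slot3 hi in',.06+.01175),('3 lo in',.06-.01175),('3 lo out',.06-.01475),('slot2 hi out',.02+.01225),('2 hi in',.02+.00925),('2 lo in',.02-.00925)]:
    print(nm,np.round(pz([*rack(0,y),.065]),0))
E
```

```text
slot3 hi out [244.  75.]
slot3 hi in [244.  93.]
3 lo in [244. 233.]
3 lo out [244. 251.]
slot2 hi out [244. 327.]
2 hi in [244. 344.]
2 lo in [244. 449.]
```

View pics/w4z.png

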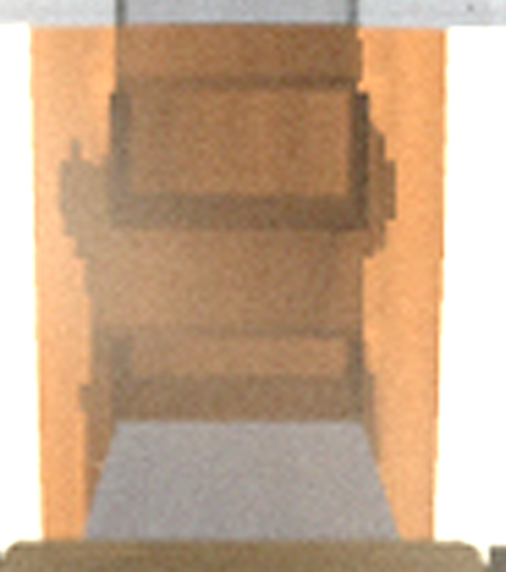

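```bash
python3 - <<'E'
from h import *
st0=r.read_state()
p=viewer.snapshot('wrist')
st=dict(eef_pos=np.zeros(3),tool_rot=[180,0,90.])
for c in [(214.8,178.5),(214.8,329.6)]:
    print(atz(p,c,0,st).round(4))
for X in [(-.046,.010,0),(.046,.010,0),(-.064,.01,0),(-.046,.01,.019)]: print(X,proj(p,X,st).round(1))
np.save('w2f.npy',p['frame'])
f=np.load('w2.npy')
cv2.imwrite('pics/w2f.png',cv2.resize(cv2.convertScaleAbs(f[190:290,100:400],alpha=2),None,fx=2.6,fy=2.6,interpolation=cv2.INTER_CUBIC))
E
```

```text
[-0.0467  0.0106  0.    ]
[0.0463 0.0106 0.    ]
(-0.046, 0.01, 0) [215.8 179.6]
(0.046, 0.01, 0) [215.7 329.1]
(-0.064, 0.01, 0) [215.3 152.3]
(-0.046, 0.01, 0.019) [226.8 171.8]
```

View pics/w2f.png

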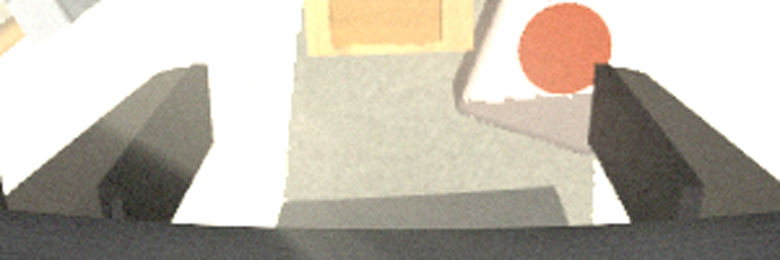

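play_rows(targets=[[[0,0,-0.5],[0,0,0],40],[[0,0,-0.4],[0,0,0],40],[[-1,0,0],[0,0,0],40],[[-1,0,0],[0,0,0],40],[[-1,0,0],[0,0,0],40],[[-1,0,0],[0,0,0],40],[[-0.7,0,0],[0,0,0],40],[[0,0,0],[0,0,0],40],[[0,0,0],[0,0,0],40]], squeeze=40)

```text
time: 19.42
eef_pos: [0.6334, 0.1235, 0.1658]
tool_rot: [180.0, -0.0, 87.0]
force: [-0.0, 1.0, -0.8]
finger_gap: 0.0537
```

```bash
python3 - <<'E'
from h import *;from pos import *
plan([*(rack(0,-.060)+[0,.0036]),0.165],86.9)
p=viewer.snapshot('wrist');f=p['frame'][150:300,170:330]
cv2.imwrite(f'pics/w6.png',cv2.resize(cv2.convertScaleAbs(f,alpha=1.5),None,fx=4,fy=4,interpolation=cv2.INTER_CUBIC))
E
```

```text
[[[-0.0,-0.03,0.03],[0.0,-0.01,0.01],91.9]]
n 1 from [0.6334 0.1235 0.1658] [ 1.800e+02 -5.000e-02  8.697e+01]
```

View pics/w6.png

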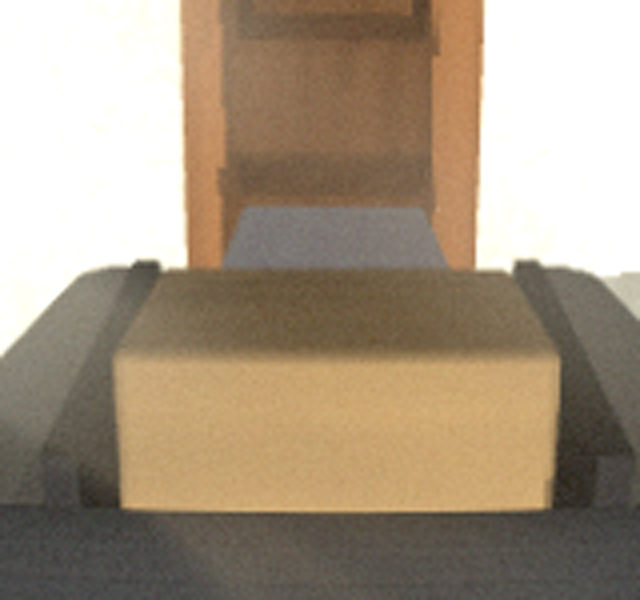

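```bash
cat >> h.py <<'E'
def handpt(p,r0,c0,k,pts):
    """pts list of (zoomx,zoomy,z_tool_up) -> tool (y, x) with z up"""
    st=dict(eef_pos=np.zeros(3),tool_rot=[180,0,90.])
    return [ (lambda q:(round(q[0]*1e3,1),round(q[1]*1e3,1)))(atz(p,((y+.5)/k+r0-.5,(x+.5)/k+c0-.5),z,st)) for x,y,z in pts]
E
python3 - <<'E'
from h import *
p=viewer.snapshot('wrist')
for dz in (.016,.018,.021):
  print(dz,'(tooly,toolx)',handpt(p,150,170,4,[(115,357,dz+.022),(558,355,dz+.022),(150,270,dz-.022),(517,270,dz-.022),(242,207,dz-.107),(424,207,dz-.107)]))
E
```

```text
0.016 (tooly,toolx) [(np.float64(-27.3), np.float64(11.4)), (np.float64(26.5), np.float64(11.6)), (np.float64(-29.8), np.float64(7.2)), (np.float64(28.0), np.float64(7.2)), (np.float64(-21.9), np.float64(-7.2)), (np.float64(19.7), np.float64(-7.2))]
0.018 (tooly,toolx) [(np.float64(-26.9), np.float64(12.3)), (np.float64(26.0), np.float64(12.5)), (np.float64(-29.4), np.float64(7.9)), (np.float64(27.7), np.float64(7.9)), (np.float64(-21.8), np.float64(-6.6)), (np.float64(19.5), np.float64(-6.6))]
0.021 (tooly,toolx) [(np.float64(-26.3), np.float64(13.6)), (np.float64(25.4), np.float64(13.8)), (np.float64(-28.9), np.float64(9.0)), (np.float64(27.2), np.float64(9.0)), (np.float64(-21.5), np.float64(-5.8)), (np.float64(19.3), np.float64(-5.8))]
```

play_rows(targets=[[[0,0,-0.4],[0,0.5,0],40],[[0.1,0,0],[0,0.6,0],40],[[0,0,0],[0,0,0],40],[[0,0,0],[0,0,0],40]], squeeze=60)

```text
time: 20.02
eef_pos: [0.6336, 0.1249, 0.1763]
tool_rot: [180.0, -5.5, 86.9]
force: [0.2, 0.3, -1.3]
finger_gap: 0.0539
```

```bash
python3 - <<'E'
from h import *;from pos import *
p=viewer.snapshot('wrist');f=p['frame'][150:300,170:330]
st=r.read_state();print(st['eef_pos'],st['tool_rot'],rot(st)[:,2])
cv2.imwrite(f'pics/w7.png',cv2.resize(cv2.convertScaleAbs(f,alpha=1.5),None,fx=4,fy=4,interpolation=cv2.INTER_CUBIC))
p=viewer.snapshot('top');f=p['frame'][120:240,150:290];print(proj(p,[.633,.12,.16]),proj(p,[.633,.12,.07]))
cv2.imwrite(f'pics/t7.png',cv2.resize(cv2.convertScaleAbs(f,alpha=1.5),None,fx=5,fy=5,interpolation=cv2.INTER_CUBIC))
E
```

```text
[0.63352912 0.12522194 0.17613635] [179.99129202  -5.5048933   86.92982245] [ 0.00528973  0.09578493 -0.995388  ]
[178.94753453 219.75408096] [183.55048009 221.8517614 ]
```

View pics/w7.png

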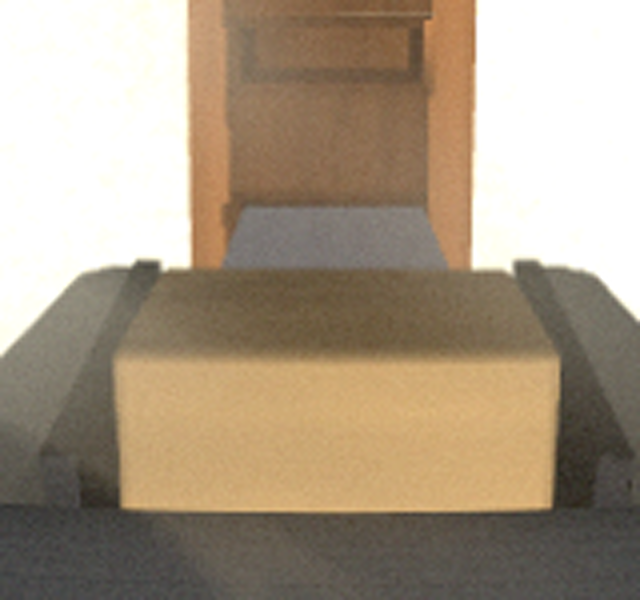

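View pics/t7.png

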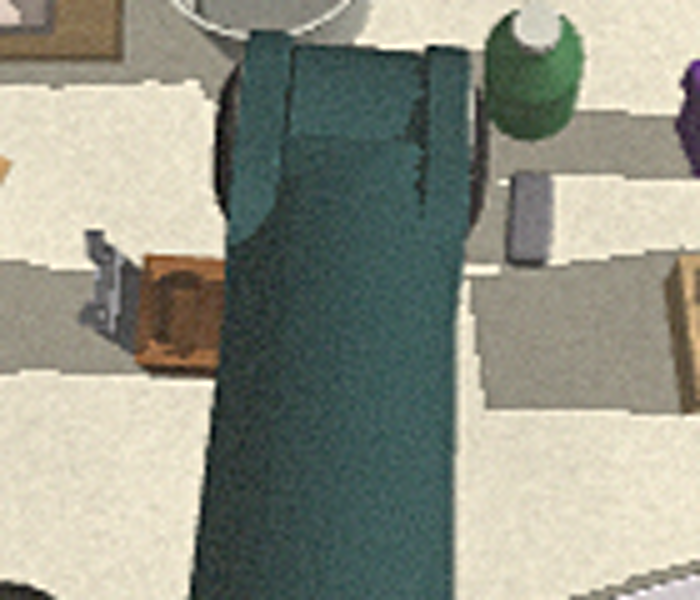

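```bash
python3 - <<'E'
from h import *;from pos import *
st=r.read_state();p=viewer.snapshot('wrist')
z=lambda x,y:((y+.5)/4+150-.5,(x+.5)/4+170-.5)
f0=st['eef_pos'];print(f0)
for zt in (.086,.091):
  print('foot edge',[atz(p,z(x,207),f0[2]-zt,st).round(4) for x in (242,424)])
M=rot(st)
print('grip top edge',[atz(p,z(x,356),(f0[2]+.040),st).round(4) for x in (115,558)])
print('grip bot edge',[atz(p,z(x,270),(f0[2]-.005),st).round(4) for x in (155,514)])
for n,y in [('2lo_in',.01075),('1hi_out',-.02+.00975),('1hi_in',-.02+.00675),('1lo_in',-.02-.00675),('1lo_out',-.02-.00975),('0hi_out',-.06+.00725),('0hi_in',-.06+.00425),('0lo_out',-.06-.00725)]:
    rr,c=proj(p,[*rack(0,y),.065],st);print(n,((rr-150+.5)*4).round(0),((c-170+.5)*4).round())
for x in (-.035,.035):
  for y in (-.02,-.05):
    rr,c=proj(p,[*rack(x,y),.065],st);print(x,y,((rr-150+.5)*4).round(0),((c-170+.5)*4).round())
E
```

```text
[0.63347321 0.12535714 0.17601697]
foot edge [array([0.6121, 0.129 , 0.09  ]), array([0.6528, 0.1268, 0.09  ])]
foot edge [array([0.6117, 0.1281, 0.085 ]), array([0.6532, 0.1259, 0.085 ])]
grip top edge [array([0.6068, 0.1349, 0.216 ]), array([0.6601, 0.1321, 0.216 ])]
grip bot edge [array([0.605 , 0.1347, 0.171 ]), array([0.6613, 0.1317, 0.171 ])]
2lo_in -70.0 337.0
1hi_out 17.0 337.0
1hi_in 29.0 337.0
1lo_in 85.0 337.0
1lo_out 98.0 337.0
0hi_out 191.0 337.0
0hi_in 204.0 337.0
0lo_out 249.0 337.0
-0.035 -0.02 58.0 192.0
-0.035 -0.05 180.0 194.0
0.035 -0.02 58.0 481.0
0.035 -0.05 180.0 479.0
```

```bash
sed -i 's/0.6360,0.1798/0.6353,0.1798/' pos.py; python3 - <<'E'
from h import *
st=r.read_state();M=rot(st);print((M.T@np.array([0,0,-.0254])/.025).round(3))
E
```

```text
[-0.097  0.     1.011]
```

play_rows(targets=[[[-0.06,0,0.6],[0,0,0],40],[[-0.01,0,0.1],[0,0,0],40],[[-0.01,0,0.1],[0,0,0],40],[[-0.01,0,0.1],[0,0,0],40],[[0,0,0],[0,0,0],40]])

```text
time: 20.8
eef_pos: [0.6335, 0.1247, 0.1533]
tool_rot: [-180.0, -5.5, 86.9]
force: [-0.3, -0.7, -1.1]
finger_gap: 0.0536
```

play_rows(targets=[[[-0.01,0,0.1],[0,0,0],40],[[-0.01,0,0.1],[0,0,0],40],[[0,0,0],[0,0,0],40]])

```text
time: 21.18
eef_pos: [0.6339, 0.1247, 0.1508]
tool_rot: [180.0, -5.6, 86.9]
force: [-5.4, -1.4, 12.6]
finger_gap: 0.0536
```

play_rows(targets=[[[0.03,0,-0.3],[0,0,0],40],[[0.8,0,0.08],[0,0,0],40],[[0.8,0,0.08],[0,0,0],40],[[0,0,0],[0,0,0],40],[[0,0,0.05],[0,0,0],40],[[-0.01,0,0.1],[0,0,0],40],[[-0.01,0,0.1],[0,0,0],40],[[0,0,0],[0,0,0],40]])

```text
time: 22.18
eef_pos: [0.6358, 0.1641, 0.1507]
tool_rot: [180.0, -5.5, 86.8]
force: [-2.9, -1.6, 7.0]
finger_gap: 0.0538
```

play_rows(targets=[[[-0.01,0,0.1],[0,0,0],40],[[0,0,0],[0,0,0],40]])

```text
time: 22.42
eef_pos: [0.6359, 0.1642, 0.1505]
tool_rot: [180.0, -5.6, 86.8]
force: [-7.0, -2.6, 19.9]
finger_gap: 0.0536
```

play_rows(targets=[[[0.03,0,-0.4],[0,0,0],40],[[0.8,0,0.08],[0,0,0],40],[[0.8,-0.03,0.08],[0,0,0],40],[[0,0,0],[0,0,0],40],[[0,0,0],[0,0,0],40]])

```text
time: 23.05
eef_pos: [0.6368, 0.2049, 0.1561]
tool_rot: [-180.0, -5.4, 86.9]
force: [-0.8, 0.1, -0.5]
finger_gap: 0.0537
```

```bash
python3 - <<'E'
from h import *;from pos import *
p=viewer.snapshot('wrist');f=p['frame'][130:300,170:330]
st=r.read_state();print(st['eef_pos'],st['tool_rot'],rack(0,.02))
cv2.imwrite(f'pics/w8.png',cv2.resize(cv2.convertScaleAbs(f,alpha=1.5),None,fx=4,fy=4,interpolation=cv2.INTER_CUBIC))
for n,y in [('3hi_out',.0748),('3lo_in',.06-.01175),('2hi_out',.02+.01225),('2hi_in',.02+.00925),('2lo_in',.01075)]:
    rr,c=proj(p,[*rack(0,y),.065],st);print(n,((rr-130+.5)*4).round(0),((c-170+.5)*4).round())
E
```

```text
[0.6369714  0.20435719 0.15634517] [-179.9744159    -5.44424422   86.87232574] [0.63638158 0.19977073]
3hi_out 73.0 337.0
3lo_in 191.0 337.0
2hi_out 261.0 337.0
2hi_in 274.0 337.0
2lo_in 353.0 337.0
```

View pics/w8.png

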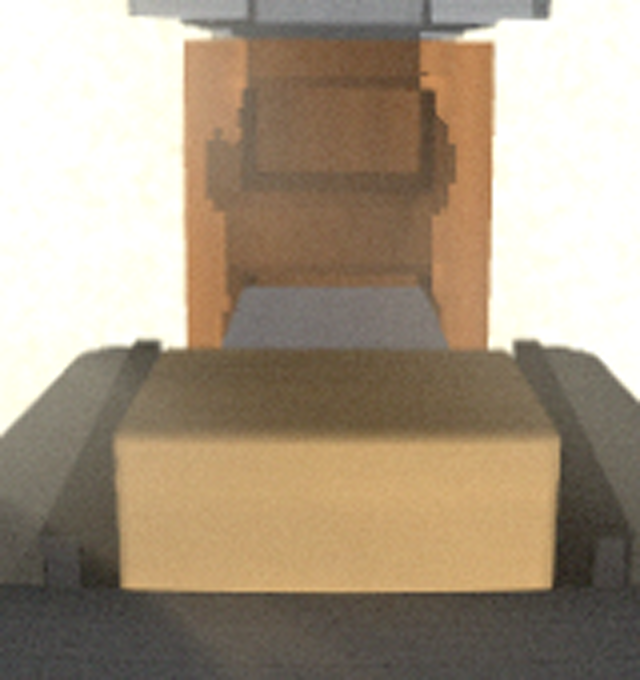

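play_rows(targets=[[[-0.01,0,0.2],[0,0,0],40],[[-0.01,0,0.1],[0,0,0],40],[[-0.01,0,0.1],[0,0,0],40],[[0,0,0],[0,0,0],40]])

```text
time: 23.6
eef_pos: [0.637, 0.2049, 0.1465]
tool_rot: [-180.0, -5.5, 86.9]
force: [0.6, 0.9, -0.3]
finger_gap: 0.0537
```

play_rows(targets=[[[-0.04,0,0.4],[0,0,0],40],[[-0.04,0,0.4],[0,0,0],40],[[0,0,0],[0,0,0],40]])

```text
time: 23.98
eef_pos: [0.6362, 0.2048, 0.1251]
tool_rot: [-179.9, -5.4, 86.9]
force: [-0.6, 0.7, -0.6]
finger_gap: 0.0536
```

play_rows(targets=[[[-0.04,0,0.4],[0,0,0],40],[[-0.04,0,0.4],[0,0,0],40],[[-0.02,0,0.2],[0,0,0],40],[[-0.01,0,0.1],[0,0,0],40],[[0,0,0],[0,0,0],40]])

```text
time: 24.6
eef_pos: [0.6372, 0.2049, 0.099]
tool_rot: [-180.0, -5.5, 86.9]
force: [0.8, 0.1, -0.7]
finger_gap: 0.0535
```

play_rows(targets=[[[-0.01,0,0.1],[0,0,0],40],[[0,0,0],[0,0,0],40],[[0,0,0],[0,0,0],91.9],[[0,0,0],[0,0,0],91.9],[[0,0,0],[0,0,0],91.9],[[0,0,0],[0,0,0],91.9],[[0.05,0,-0.5],[0,0,0],91.9],[[0.1,0,-1],[0,-0.5,0],91.9],[[0,0,-1],[0,-0.6,0],91.9],[[0,0,-1],[0,0,0],91.9],[[0,0,-1],[0,0,0],91.9],[[0,0,0],[0,0,0],91.9]])

```text
time: 26.1
eef_pos: [0.6385, 0.2041, 0.2121]
tool_rot: [179.7, -0.1, 86.9]
force: [0.0, -0.8, -0.1]
finger_gap: 0.0923
```

```bash
python3 - <<'E'
from h import *;from pos import *
p=viewer.snapshot('wrist');f=p['frame'][60:300,130:390]
st=r.read_state();print(st['eef_pos'],st['tool_rot'])
cv2.imwrite(f'pics/w9.png',cv2.resize(cv2.convertScaleAbs(f,alpha=1.5),None,fx=3,fy=3,interpolation=cv2.INTER_CUBIC))
E
```

```text
[0.63750377 0.20395668 0.2103071 ] [ 1.79886896e+02 -6.80509869e-02  8.68953020e+01]
```

View pics/w9.png

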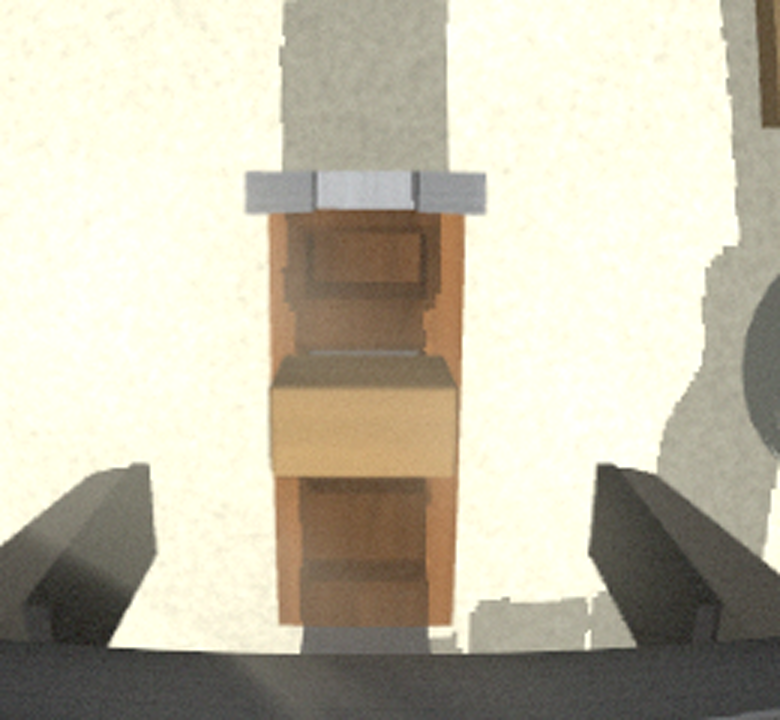

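```bash
cat >> h.py <<'E'
def quad(p,st,r0,c0,k,pts,z):
    W=np.array([atz(p,((y+.5)/k+r0-.5,(x+.5)/k+c0-.5),z,st)[:2] for x,y in pts])
    u=W[0]+W[1]-W[2]-W[3];v=W[1]+W[2]-W[0]-W[3]
    print('c',W.mean(0).round(4),'y',round(np.linalg.norm(u)/2,4),'x',round(np.linalg.norm(v)/2,4),'yaw',round(np.degrees(np.arctan2(u[1],u[0]))-90,1),round(np.degrees(np.arctan2(v[1],v[0])),1))
E
python3 - <<'E'
from h import *;from pos import *
p=viewer.snapshot('wrist');st=r.read_state()
quad(p,st,60,130,3,[(273,388),(457,386),(454,475),(275,478)],.139)
print(rack(0,.02))
plan([*stand(0,.023),0.21],97.5)
E
```

```text
c [0.6341 0.2007] y 0.0263 x 0.0511 yaw -3.6 -2.3
[0.63638158 0.19977073]
[[[-0.96,0.04,-0.0],[-0.0,-0.0,-0.14],91.9],[[-0.96,0.03,-0.0],[-0.0,-0.0,-0.14],91.9],[[-0.96,0.02,-0.0],[-0.0,-0.0,-0.14],91.9],[[-0.96,0.01,-0.0],[-0.0,-0.0,-0.14],91.9],[[-0.96,-0.0,-0.0],[-0.0,-0.0,-0.14],91.9],[[-0.96,-0.02,-0.0],[-0.0,-0.0,-0.14],91.9],[[-0.96,-0.03,-0.0],[-0.0,-0.0,-0.14],91.9],[[-0.96,-0.04,-0.0],[-0.0,-0.0,-0.14],91.9],[[-0.96,-0.05,-0.0],[-0.0,-0.0,-0.14],91.9],[[-0.96,-0.06,-0.0],[-0.0,-0.0,-0.14],91.9],[[-0.96,-0.08,-0.0],[-0.0,-0.0,-0.14],91.9],[[-0.96,-0.09,-0.0],[-0.0,-0.0,-0.14],91.9]]
[[[-0.96,-0.1,-0.0],[-0.0,-0.0,-0.14],91.9],[[-0.96,-0.11,-0.0],[-0.0,-0.0,-0.14],91.9],[[-0.95,-0.12,-0.0],[-0.0,-0.0,-0.14],91.9]]
n 15 from [0.6368 0.2038 0.2091] [-1.7999e+02 -1.0000e-02  8.6890e+01]
```

play_rows(targets=[[[-1,0,0],[0,0,-0.15],91.9],[[-1,0,0],[0,0,-0.15],91.9],[[-1,0,0],[0,0,-0.15],91.9],[[-1,0,0],[0,0,-0.15],91.9],[[-1,0,0],[0,0,-0.15],91.9],[[-1,0,0],[0,0,-0.15],91.9],[[-1,0,0],[0,0,-0.15],91.9],[[-1,0,0],[0,0,-0.15],91.9],[[-1,0,0],[0,0,-0.15],91.9],[[-1,0,0],[0,0,-0.15],91.9],[[-1,-0.1,0],[0,0,-0.15],91.9],[[-1,-0.1,0],[0,0,-0.15],91.9]])

```text
time: 27.7
eef_pos: [0.6365, -0.097, 0.2076]
tool_rot: [-179.9, -0.0, 95.9]
force: [-0.8, -0.8, 0.5]
finger_gap: 0.0921
```

play_rows(targets=[[[-1,-0.1,0],[0,0,-0.15],91.9],[[-1,-0.1,0],[0,0,-0.15],91.9],[[-1,-0.1,0],[0,0,0],91.9],[[-1,-0.1,0],[0,0,0],91.9],[[-0.5,0,-0.4],[0,0,0],91.9],[[0,0,0],[0,0,0],91.9],[[0,0,0],[0,0,0],91.9]])

```text
time: 28.58
eef_pos: [0.6412, -0.2076, 0.219]
tool_rot: [-180.0, -0.1, 97.5]
force: [-0.2, -0.2, -0.6]
finger_gap: 0.0918
```

```bash
python3 - <<'E'
from h import *;from pos import *
p=viewer.snapshot('wrist');f=p['frame'][60:260,150:350]
st=r.read_state();print(st['eef_pos'],st['tool_rot'])
cv2.imwrite(f'pics/w10.png',cv2.resize(cv2.convertScaleAbs(f,alpha=1.5),None,fx=3.5,fy=3.5,interpolation=cv2.INTER_CUBIC))
E
```

```text
[ 0.64118355 -0.20747114  0.21889552] [-1.79991198e+02 -6.02344980e-02  9.75019811e+01]
```

View pics/w10.png

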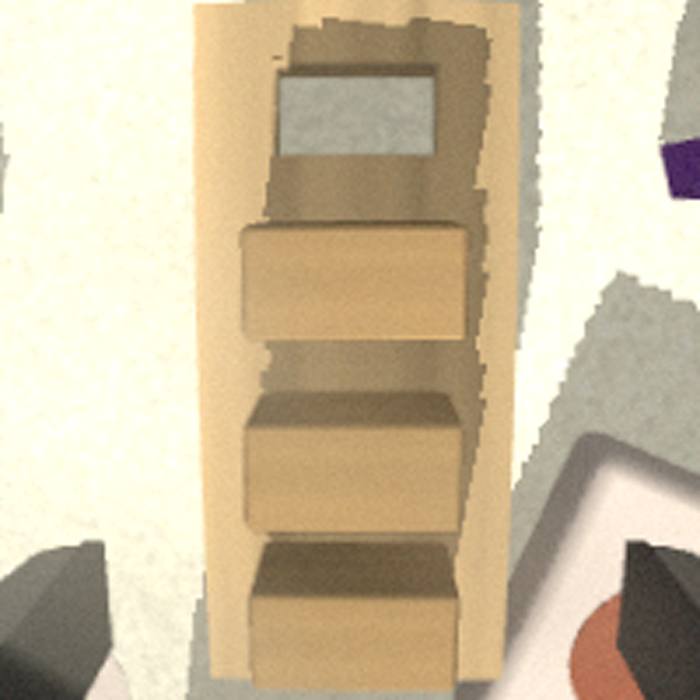

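```bash
python3 - <<'E'
from h import *;from pos import *
p=viewer.snapshot('wrist');st=r.read_state()
q=lambda c,z: quad(p,st,60,150,3.5,c,z)
q([(242,229),(468,229),(466,340),(241,338)],.144)
q([(245,428),(462,428),(459,531),(248,531)],.144)
q([(250,595),(458,595),(457,690),(253,690)],.144)
q([(277,66),(437,66),(437,155),(277,155)],.1)
q([(195,3),(518,3),(502,680),(211,680)],.1)
for y in (.069,.023,-.023,-.069): print(stand(0,y).round(4))
E
```

```text
c [ 0.6321 -0.1589] y 0.0261 x 0.0531 yaw 6.7 7.2
c [ 0.638  -0.2063] y 0.0261 x 0.0523 yaw 7.4 7.5
c [ 0.6439 -0.2495] y 0.027 x 0.053 yaw 7.9 7.6
c [ 0.6266 -0.1144] y 0.0249 x 0.0438 yaw 7.5 7.4
c [ 0.6353 -0.1827] y 0.2001 x 0.0895 yaw 7.4 7.5
[ 0.6273 -0.1113]
[ 0.6333 -0.1569]
[ 0.6393 -0.2025]
[ 0.6453 -0.2481]
```

```bash
python3 - <<'E'
from h import *
plan([.6327,-.1598,.18],97.5)
E
```

```text
[[[0.97,-0.04,0.78],[-0.0,-0.01,0.0],91.9],[[0.97,-0.04,0.78],[-0.0,-0.01,0.0],91.9]]
n 2 from [ 0.6412 -0.2075  0.2189] [-1.7999e+02 -5.0000e-02  9.7500e+01]
```

play_rows(targets=[[[0.97,-0.04,0.8],[0,0,0],91.9],[[0.97,-0.04,0.75],[0,0,0],91.9],[[0,0,0],[0,0,0],91.9],[[0,0,0],[0,0,0],91.9]])

```text
time: 29.18
eef_pos: [0.6333, -0.1622, 0.1813]
tool_rot: [179.9, 0.1, 97.4]
force: [0.5, -0.4, 0.5]
finger_gap: 0.0918
```

play_rows(targets=[[[0.05,0,0.75],[0,0,0],91.9],[[0.03,0,0.75],[0,0,0],91.9],[[0,0,0.75],[0,0,0],91.9],[[0,0,0.7],[0,0,0],91.9],[[0,0,0],[0,0,0],91.9],[[0,0,0],[0,0,0],91.9]])

```text
time: 29.92
eef_pos: [0.6328, -0.1596, 0.1069]
tool_rot: [180.0, 0.0, 97.4]
force: [-0.5, -1.2, 0.3]
finger_gap: 0.0921
```

Aligned. I'll grip and lift.

play_rows(targets=[[[0,0,0],[0,0,0],40],[[0,0,0],[0,0,0],40],[[0,0,0],[0,0,0],40],[[0,0,0],[0,0,0],40],[[0,0,-1],[0,0,0],40],[[0,0,-1],[0,0,0],40],[[0,0,-1],[0,0,0],40],[[0,0,-1],[0,0,0],40],[[0,0,-1],[0,0,0],40],[[0,0,-1],[0,0,0],40],[[0,0,-1],[0,0,0],40],[[0,0,-0.2],[0,0,0],40]], squeeze=60)

```text
time: 31.42
eef_pos: [0.6331, -0.1597, 0.2882]
tool_rot: [179.8, 0.0, 97.4]
force: [0.3, -0.5, -1.1]
finger_gap: 0.0539
```

```bash
python3 - <<'E'
from h import *;from pos import *
p=viewer.snapshot('wrist');f=p['frame'][120:300,150:350]
st=r.read_state();print(st['eef_pos'],st['tool_rot'],st['finger_gap'])
cv2.imwrite(f'pics/w11.png',cv2.resize(cv2.convertScaleAbs(f,alpha=1.5),None,fx=3.9,fy=3.9,interpolation=cv2.INTER_CUBIC))
plan([*rack(0,-.06),.285],86.9)
E
```

```text
[ 0.6328607  -0.1594661   0.28770511] [1.79894997e+02 1.88540727e-02 9.73953213e+01] 0.05375966540681048
[[[0.92,0.12,0.01],[0.0,0.0,0.17],91.9],[[0.93,0.1,0.01],[0.0,0.0,0.17],91.9],[[0.93,0.09,0.01],[0.0,0.0,0.17],91.9],[[0.93,0.07,0.01],[0.0,0.0,0.17],91.9],[[0.93,0.06,0.01],[0.0,0.0,0.17],91.9],[[0.93,0.05,0.01],[0.0,0.0,0.17],91.9],[[0.93,0.03,0.01],[0.0,0.0,0.17],91.9],[[0.93,0.02,0.01],[0.0,0.0,0.17],91.9],[[0.93,0.0,0.01],[0.0,0.0,0.17],91.9],[[0.93,-0.01,0.01],[0.0,0.0,0.17],91.9],[[0.93,-0.02,0.01],[0.0,0.0,0.17],91.9],[[0.93,-0.04,0.01],[0.0,0.0,0.17],91.9]]
n 12 from [ 0.6329 -0.1595  0.2877] [1.7989e+02 2.0000e-02 9.7400e+01]
```

View pics/w11.png

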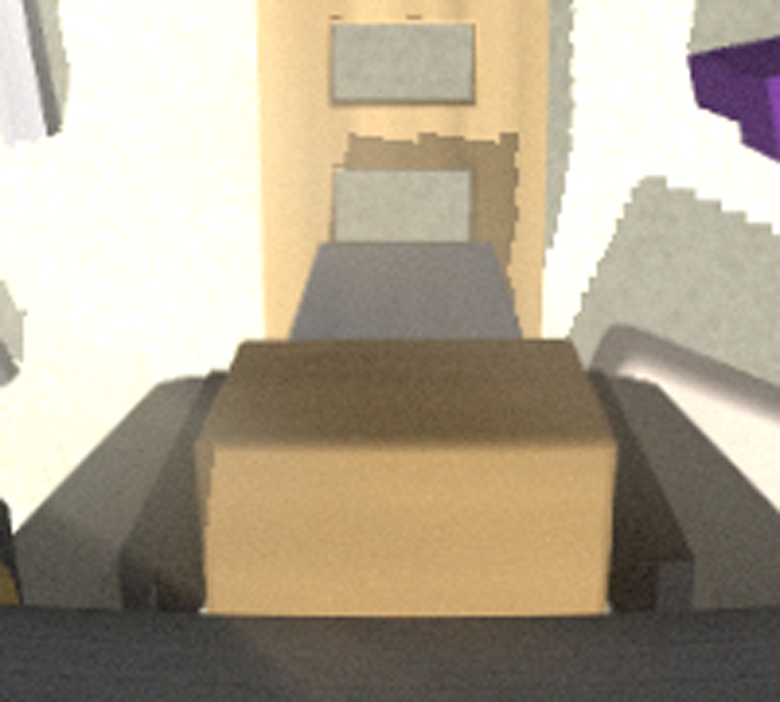

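```bash
python3 - <<'E'
from h import *
p=viewer.snapshot('wrist')
for dz in (.015,):
  print([tuple(map(float,a)) for a in handpt(p,120,150,3.9,[(203,444,dz+.022),(613,444,dz+.022),(243,341,dz-.022),(570,341,dz-.022),(322,243,dz-.107),(489,243,dz-.107)])])
E
```

```text
[(-25.6, 13.9), (25.5, 13.9), (-26.5, 13.6), (26.0, 13.6), (-19.7, 10.8), (19.0, 10.8)]
```

play_rows(targets=[[[0.95,0.15,0],[0,0,0.2],40],[[0.95,0.1,0],[0,0,0.2],40],[[0.95,0.1,0],[0,0,0.2],40],[[0.95,0.1,0],[0,0,0.2],40],[[0.95,0.1,0],[0,0,0.2],40],[[0.95,0.05,0],[0,0,0.2],40],[[0.95,0.05,0],[0,0,0.2],40],[[0.95,0,0],[0,0,0.2],40],[[0.95,0,0],[0,0,0.2],40],[[0.95,0,0],[0,0,0.2],40],[[0.95,0,0],[0,0,0.1],40],[[0.8,0,0],[0,0,0],40]])

```text
time: 33.02
eef_pos: [0.6381, 0.1238, 0.2851]
tool_rot: [-179.9, 0.0, 86.9]
force: [0.2, -0.4, -0.6]
finger_gap: 0.0539
```

play_rows(targets=[[[0,0,0],[0,0,0],40],[[0,0,0],[0,0,0],40]])

```text
time: 33.28
eef_pos: [0.6388, 0.1214, 0.2863]
tool_rot: [-180.0, 0.1, 86.8]
force: [0.2, 0.2, -0.8]
finger_gap: 0.0535
```

```bash
python3 - <<'E'
from h import *;from pos import *
plan([*rack(0,-.06),.165],86.9)
E
```

```text
[[[-0.01,-0.05,0.97],[-0.0,0.0,-0.0],91.9],[[-0.01,-0.05,0.97],[-0.0,0.0,-0.0],91.9],[[-0.01,-0.05,0.97],[-0.0,0.0,-0.0],91.9],[[-0.01,-0.05,0.97],[-0.0,0.0,-0.0],91.9],[[-0.01,-0.05,0.97],[-0.0,0.0,-0.0],91.9]]
n 5 from [0.6388 0.1214 0.2863] [-1.7998e+02  6.0000e-02  8.6830e+01]
```

play_rows(targets=[[[0,-0.1,1],[0,0,0],40],[[0,-0.1,1],[0,0,0],40],[[-0.03,-0.03,1],[0,0,0],40],[[0,0,1],[0,0,0],40],[[0,0,0.8],[0,0,0],40],[[0,0,0],[0,0,0],40],[[0,0,0.15],[0,0,0],40],[[0,0,0.1],[0,0,0],40],[[0,0,0.1],[0,0,0],40],[[0,0,0],[0,0,0],40]])

```text
time: 34.52
eef_pos: [0.633, 0.1223, 0.158]
tool_rot: [180.0, -0.0, 86.9]
force: [-0.2, 0.1, -0.8]
finger_gap: 0.0539
```

play_rows(targets=[[[-0.08,-0.02,0.1],[0,0,0],40],[[0,0,0.08],[0,0,0],40],[[0,0,0],[0,0,0],40]])

```text
time: 34.9
eef_pos: [0.6331, 0.1213, 0.1568]
tool_rot: [179.9, -0.2, 86.9]
force: [-4.8, 0.4, 16.0]
finger_gap: 0.0535
```

Slot 0 refuses it: foot on the top face at 16 N. Next is slot 1.

play_rows(targets=[[[0,0,-0.3],[0,0,0],40],[[0.8,0,0],[0,0,0],40],[[0.8,0,0],[0,0,0],40],[[0,0,0],[0,0,0],40],[[0,0,0.15],[0,0,0],40],[[0,0,0.1],[0,0,0],40],[[0,0,0],[0,0,0],40]])

```text
time: 35.78
eef_pos: [0.6347, 0.16, 0.1568]
tool_rot: [-180.0, -0.1, 86.9]
force: [-4.7, 0.8, 12.4]
finger_gap: 0.0537
```

play_rows(targets=[[[0,0,-1],[0,0,0],40],[[0,0,-1],[0,0,0],40],[[0,0,-1],[0,0,0],40],[[0,0,-1],[0,0,0],40],[[1,0,0],[0,0,0],40],[[1,0,0],[0,0,0],40],[[1,0,0],[0,0,0],40],[[0.2,0,0],[0,0,0],40],[[0,0,0],[0,0,0],40],[[0,0,0],[0,0,0],40]])

```text
time: 37.02
eef_pos: [0.6392, 0.2388, 0.2546]
tool_rot: [180.0, 0.0, 86.8]
force: [0.2, 0.2, -0.2]
finger_gap: 0.0538
```

```bash
python3 - <<'E'
from h import *;from pos import *
plan([*rack(0,.06),.165],86.9)
E
```

```text
[[[0.01,-0.01,0.9],[0.0,0.0,-0.0],91.9],[[0.01,-0.01,0.9],[0.0,0.0,-0.0],91.9],[[0.01,-0.01,0.9],[0.0,0.0,-0.0],91.9],[[0.01,-0.01,0.9],[0.0,0.0,-0.0],91.9]]
n 4 from [0.6392 0.2388 0.2546] [1.80e+02 5.00e-02 8.68e+01]
```

play_rows(targets=[[[0.02,0,0.9],[0,0,0],40],[[0.02,0,0.9],[0,0,0],40],[[0,0,0.9],[0,0,0],40],[[0,0,0.9],[0,0,0],40],[[0,0,0],[0,0,0],40],[[0,0,0.15],[0,0,0],40],[[0,0,0.15],[0,0,0],40],[[0,0,0.15],[0,0,0],40],[[0,0,0],[0,0,0],40]])

```text
time: 38.15
eef_pos: [0.6397, 0.2412, 0.1566]
tool_rot: [179.9, -0.1, 86.9]
force: [-3.8, -1.4, 12.4]
finger_gap: 0.0537
```

play_rows(targets=[[[0,0,-0.3],[0,0,0],40],[[0,0,0],[0,0,0],40]])

```text
time: 38.4
eef_pos: [0.6395, 0.2413, 0.1617]
tool_rot: [179.9, -0.0, 86.9]
force: [-0.6, -0.5, -0.6]
finger_gap: 0.0538
```

```bash
python3 - <<'E'
from h import *;from pos import *
p=viewer.snapshot('wrist');f=p['frame'][130:300,150:350]
st=r.read_state();print(st['eef_pos'],st['tool_rot'],st['finger_gap'])
cv2.imwrite(f'pics/w12.png',cv2.resize(cv2.convertScaleAbs(f,alpha=1.5),None,fx=3.9,fy=3.9,interpolation=cv2.INTER_CUBIC))
p=viewer.snapshot('side');f=p['frame'][80:240,200:340]
cv2.imwrite(f'pics/s12.png',cv2.resize(cv2.convertScaleAbs(f,alpha=1.2),None,fx=3.7,fy=3.7,interpolation=cv2.INTER_CUBIC))
E
```

```text
[0.63916415 0.24122551 0.16116349] [ 1.79965902e+02 -1.93109130e-02  8.69004486e+01] 0.05362727004661199
```

View pics/w12.png

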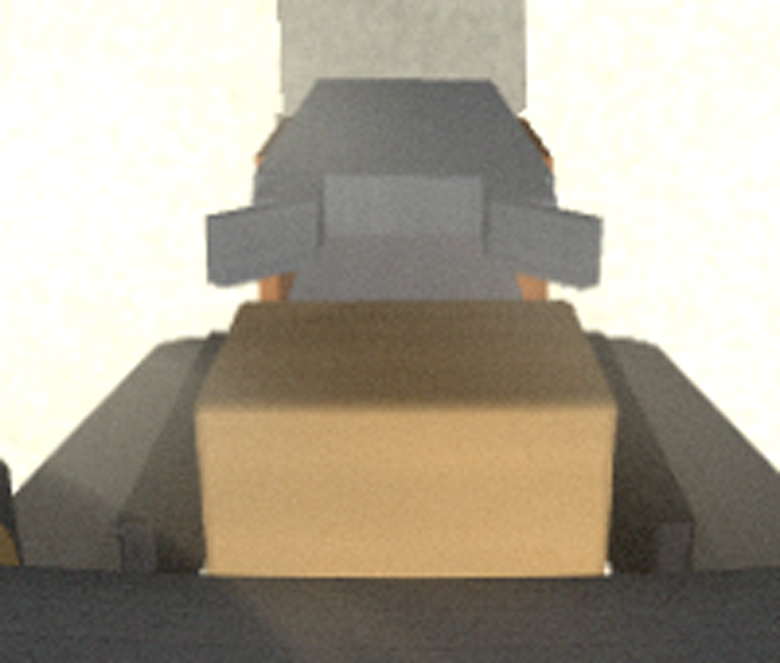

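View pics/s12.png

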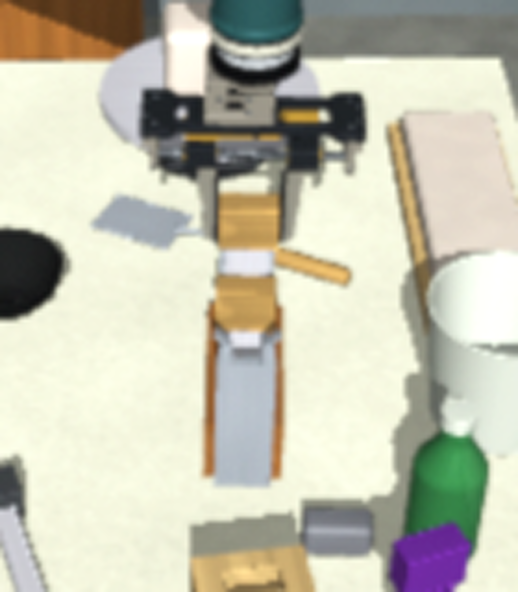

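```bash
python3 - <<'E'
from h import *;from pos import *
p=viewer.snapshot('wrist');st=r.read_state()
a=lambda x,y,z: atz(p,((y+.5)/3.9+130-.5,(x+.5)/3.9+150-.5),z,st).round(4)
print('floor far/near',a(405,177,.145),a(405,236,.145))
print('expect far,near',rack(0,.094),rack(0,.084))
print([tuple(map(float,b)) for b in handpt(p,130,150,3.9,[(200,408,.037),(613,408,.037),(243,303,-.007),(570,303,-.007)])])
# side camera check of rack: project model points for overlay
p=viewer.snapshot('side');f=p['frame'].copy()
f=cv2.resize(f[80:240,200:340],None,fx=5,fy=5,interpolation=cv2.INTER_CUBIC)
def ln(P,col):
    q=[proj(p,X) for X in P];q=[(int((c-200+.5)*5),int((r_-80+.5)*5)) for r_,c in q]
    cv2.polylines(f,[np.array(q)],True,col,1)
ln([[*rack(x,y),.065] for x,y in [(-.035,-.083),(.035,-.083),(.035,.083),(-.035,.083)]],(0,0,255))
ln([[*rack(x,-.094),z] for x,z in [(-.013,.145),(.013,.145)]],(255,0,0))
ln([[*rack(x,.060+s*.01175),.065] for x,s in [(-.022,-1),(.022,-1),(.022,1),(-.022,1)]],(255,255,0))
cv2.imwrite('pics/so.png',f)
p=viewer.snapshot('top');f=p['frame'].copy()
f=cv2.resize(f[140:220,160:260],None,fx=7,fy=7,interpolation=cv2.INTER_CUBIC)
def ln(P,col):
    q=[proj(p,X) for X in P];q=[(int((c-160+.5)*7),int((r_-140+.5)*7)) for r_,c in q]
    cv2.polylines(f,[np.array(q)],True,col,1)
ln([[*rack(x,y),.065] for x,y in [(-.035,-.083),(.035,-.083),(.035,.083),(-.035,.083)]],(0,0,255))
ln([[*rack(x,-.06+s*.00425),.065] for x,s in [(-.022,-1),(.022,-1),(.022,1),(-.022,1)]],(255,255,0))
cv2.imwrite('pics/to.png',f)
E
```

```text
floor far/near [0.64   0.2733 0.145 ] [0.6394 0.2635 0.145 ]
expect far,near [0.64038341 0.27366245] [0.63984262 0.26367708]
[(-26.1, 13.4), (25.4, 13.4), (-26.6, 13.4), (25.9, 13.4)]
```

View pics/so.png

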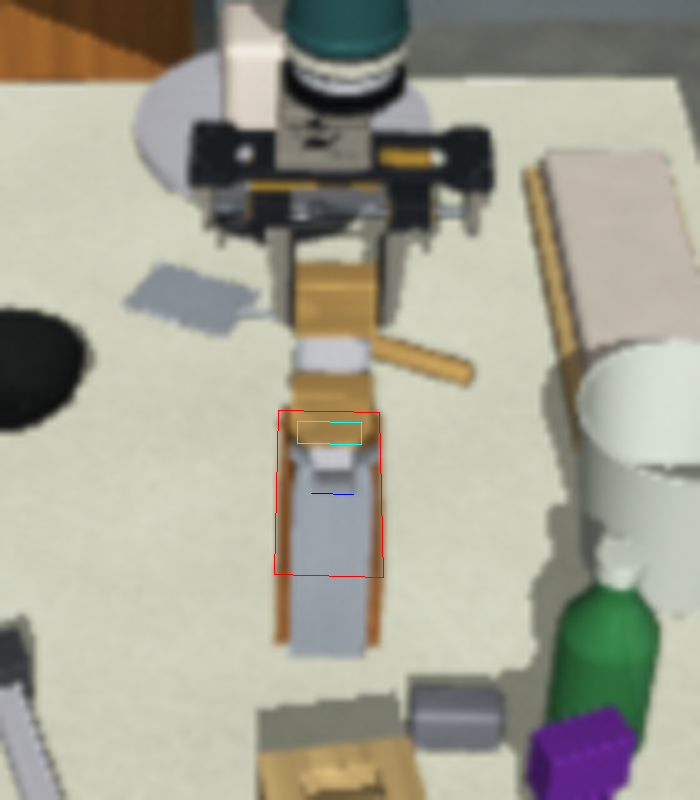

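View pics/to.png

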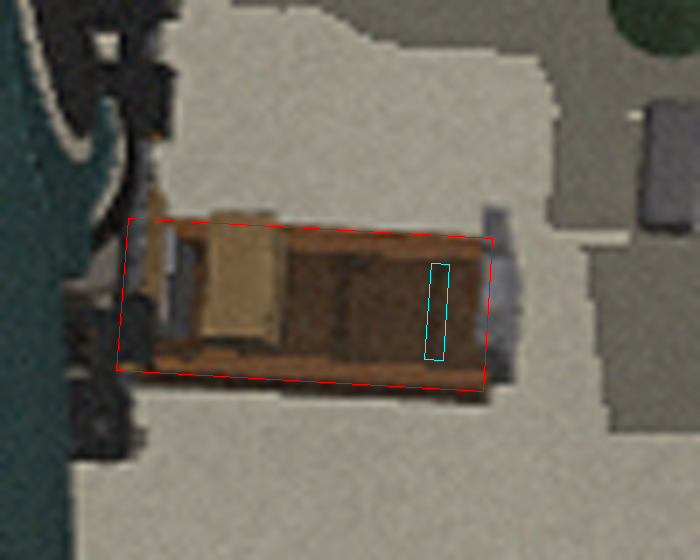

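play_rows(targets=[[[0,0,-1],[0,0,0],40],[[0,0,-1],[0,0,0],40],[[0,0,-1],[0,0,0],40],[[0,0,0],[0,0,0],40],[[0,0,0],[0,0,0],40]])

```text
time: 39.28
eef_pos: [0.6383, 0.241, 0.2346]
tool_rot: [-179.9, 0.0, 86.9]
force: [-0.3, -0.7, -1.2]
finger_gap: 0.0537
```

```bash
python3 - <<'E'
from h import *;from pos import *
p=viewer.snapshot('wrist');f=p['frame'][130:300,150:350]
st=r.read_state();print(st['eef_pos'],st['tool_rot'],st['finger_gap'])
cv2.imwrite(f'pics/w13.png',cv2.resize(cv2.convertScaleAbs(f,alpha=1.5),None,fx=3.9,fy=3.9,interpolation=cv2.INTER_CUBIC))
E
```

```text
[0.63819163 0.24094153 0.23428808] [-1.79873578e+02  6.16497766e-02  8.68998372e+01] 0.0534973145572302
```

View pics/w13.png

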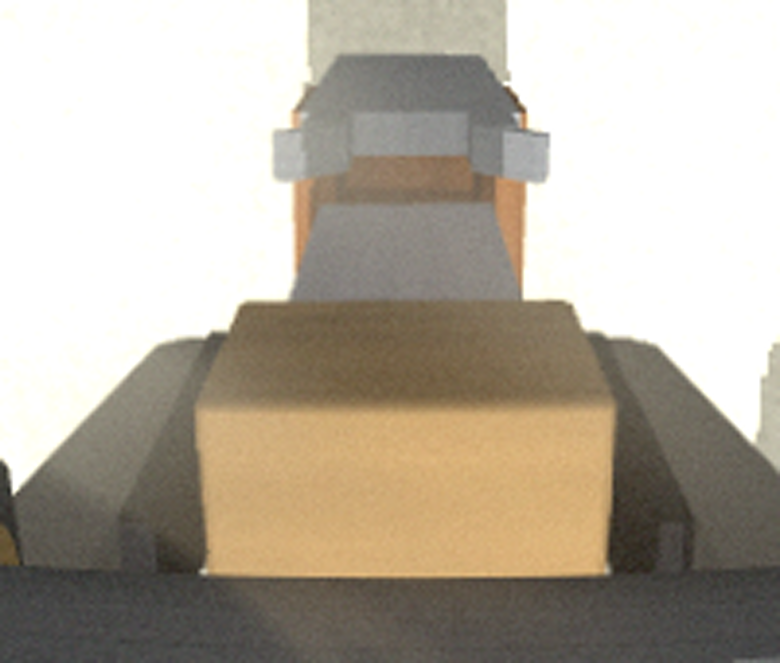

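play_rows(targets=[[[-0.05,0.03,0.9],[0,0,0],40],[[-0.05,0,0.9],[0,0,0],40],[[0,0,1],[0,0,0],40],[[0,0,0],[0,0,0],40],[[0,0,0.1],[0,0,0],40],[[0,0,0.1],[0,0,0],40],[[0,0,0.1],[0,0,0],40],[[0,0,0],[0,0,0],40]])

```text
time: 40.33
eef_pos: [0.6396, 0.2386, 0.1586]
tool_rot: [180.0, -0.0, 86.9]
force: [-0.5, -0.6, -0.4]
finger_gap: 0.0535
```

play_rows(targets=[[[0,0,0.1],[0,0,0],40],[[0,0,0.1],[0,0,0],40],[[0,0,0],[0,0,0],40]])

```text
time: 40.7
eef_pos: [0.6394, 0.2385, 0.1531]
tool_rot: [-180.0, 0.0, 86.9]
force: [-0.9, -0.8, -0.6]
finger_gap: 0.0538
```

play_rows(targets=[[[0,0,0.4],[0,0,0],40],[[0,0,0.4],[0,0,0],40],[[0,0,0.4],[0,0,0],40],[[0,0,0.4],[0,0,0],40],[[0,0,0.2],[0,0,0],40],[[0,0,0.1],[0,0,0],40],[[0,0,0],[0,0,0],40]])

```text
time: 41.58
eef_pos: [0.6397, 0.2386, 0.106]
tool_rot: [180.0, -0.0, 86.9]
force: [-0.1, -0.2, -0.4]
finger_gap: 0.0535
```

play_rows(targets=[[[0,0,0.1],[0,0,0],40],[[0,0,0.05],[0,0,0],40],[[0,0,0],[0,0,0],40],[[0,0,0],[0,0,0],91.9],[[0,0,0],[0,0,0],91.9],[[0,0,0],[0,0,0],91.9],[[0,0,-1],[0,0,0],91.9],[[0,0,-1],[0,0,0],91.9],[[0,0,-1],[0,0,0],91.9],[[0,0,-1],[0,0,0],91.9],[[-1,0,0],[0,0,0],91.9],[[-1,0,0],[0,0,0],91.9]])

```text
time: 43.08
eef_pos: [0.6362, 0.1858, 0.2012]
tool_rot: [-179.9, 0.1, 86.8]
force: [-0.2, -0.4, -0.0]
finger_gap: 0.0919
```

```bash
python3 - <<'E'
from h import *;from pos import *
p=viewer.snapshot('wrist');f=p['frame'][60:300,130:390]
st=r.read_state();print(st['eef_pos'],st['tool_rot'])
cv2.imwrite(f'pics/w14.png',cv2.resize(cv2.convertScaleAbs(f,alpha=1.5),None,fx=3,fy=3,interpolation=cv2.INTER_CUBIC))
E
```

```text
[0.63636089 0.18047479 0.20115689] [-179.90658039    0.24164437   86.51874488]
```

View pics/w14.png

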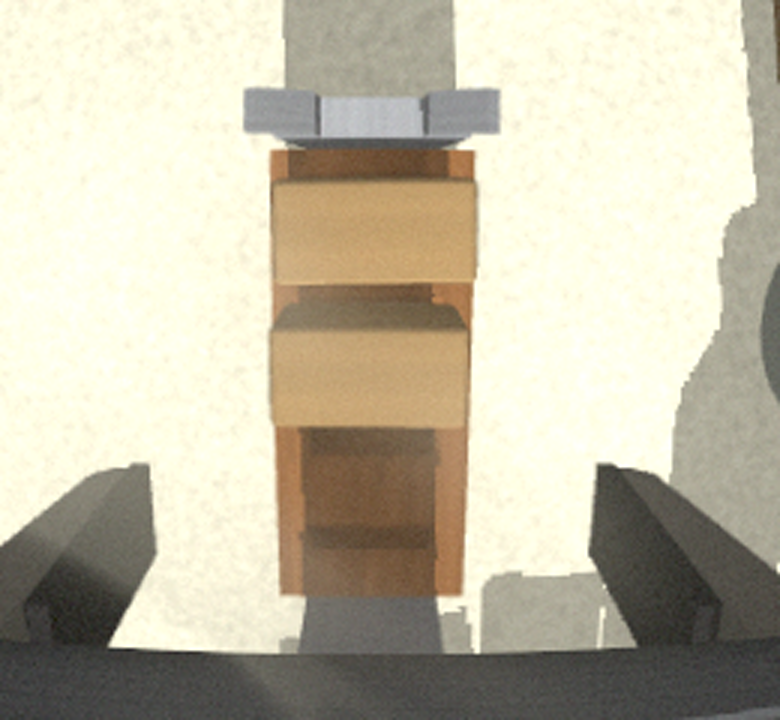

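```bash
sed -i 's/0.6353,0.1798/0.6355,0.1790/' pos.py
```

play_rows(targets=[[[-1,0,0],[0,0,-0.15],91.9],[[-1,0,0],[0,0,-0.15],91.9],[[-1,0,0],[0,0,-0.15],91.9],[[-1,0,0],[0,0,-0.15],91.9],[[-1,0,0],[0,0,-0.15],91.9],[[-1,0,0],[0,0,-0.15],91.9],[[-1,0,0],[0,0,-0.15],91.9],[[-1,0,0],[0,0,-0.15],91.9],[[-1,0,0],[0,0,-0.15],91.9],[[-1,0,0],[0,0,-0.15],91.9],[[-1,0,0],[0,0,-0.15],91.9],[[-1,-0.1,0],[0,0,-0.15],91.9]])

```text
time: 44.62
eef_pos: [0.6385, -0.1134, 0.2008]
tool_rot: [-179.9, -0.0, 95.8]
force: [-0.3, -0.1, -1.0]
finger_gap: 0.0918
```

play_rows(targets=[[[-1,-0.1,0],[0,0,-0.15],91.9],[[-1,-0.1,0],[0,0,-0.15],91.9],[[-1,-0.1,0],[0,0,0],91.9],[[-0.5,0,0],[0,0,0],91.9],[[0,0,0],[0,0,0],91.9],[[0,0,0],[0,0,0],91.9]])

```text
time: 45.38
eef_pos: [0.6426, -0.1977, 0.2018]
tool_rot: [-180.0, -0.1, 97.5]
force: [-0.7, 0.4, -0.8]
finger_gap: 0.0921
```

```bash
python3 - <<'E'
from h import *
plan([.6385,-.206,.18],97.5)
p=viewer.snapshot('wrist');f=p['frame'][100:290,150:350]
cv2.imwrite(f'pics/w15.png',cv2.resize(cv2.convertScaleAbs(f,alpha=1.5),None,fx=3,fy=3,interpolation=cv2.INTER_CUBIC))
E
```

```text
[[[-0.31,-0.21,0.87],[-0.0,-0.01,-0.01],91.9]]
n 1 from [ 0.6426 -0.1977  0.2018] [-1.7998e+02 -6.0000e-02  9.7460e+01]
```

View pics/w15.png

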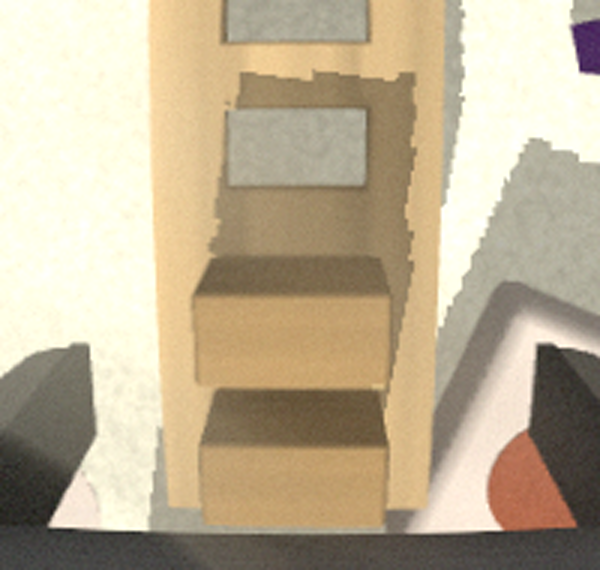

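play_rows(targets=[[[-0.3,-0.2,0.9],[0,0,0],91.9],[[0,0,0],[0,0,0],91.9],[[0,0,0],[0,0,0],91.9]])

```text
time: 45.8
eef_pos: [0.6392, -0.2062, 0.1803]
tool_rot: [180.0, -0.0, 97.4]
force: [0.4, -0.5, -1.1]
finger_gap: 0.0919
```

```bash
python3 - <<'E'
from h import *
p=viewer.snapshot('wrist');st=r.read_state()
plan([.6385,-.206,.107],97.5)
f=p['frame'][130:290,150:350]
cv2.imwrite(f'pics/w16.png',cv2.resize(cv2.convertScaleAbs(f,alpha=1.5),None,fx=3.9,fy=3.9,interpolation=cv2.INTER_CUBIC))
E
```

```text
[[[0.0,-0.01,0.74],[0.0,0.0,-0.0],91.9],[[0.0,-0.01,0.74],[0.0,0.0,-0.0],91.9],[[0.0,-0.01,0.74],[0.0,0.0,-0.0],91.9],[[0.0,-0.01,0.74],[0.0,0.0,-0.0],91.9]]
n 4 from [ 0.6394 -0.2063  0.1805] [1.7993e+02 1.0000e-02 9.7460e+01]
```

View pics/w16.png

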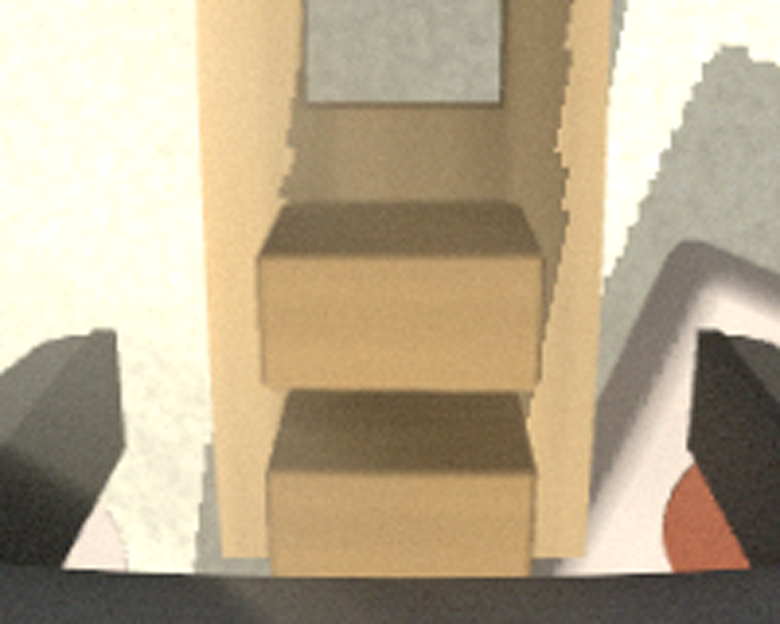

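```bash
python3 - <<'E'
from h import *
p=viewer.snapshot('wrist');st=r.read_state()
quad(p,st,130,150,3.9,[(257,256),(543,256),(540,386),(261,388)],.144)
quad(p,st,130,150,3.9,[(267,471),(537,471),(533,580),(272,580)],.144)
E
```

```text
c [ 0.6381 -0.2064] y 0.026 x 0.0532 yaw 7.6 7.7
c [ 0.644  -0.2494] y 0.0252 x 0.0534 yaw 7.6 7.4
```

play_rows(targets=[[[0,0,0.75],[0,0,0],91.9],[[0,0,0.75],[0,0,0],91.9],[[0,0,0.75],[0,0,0],91.9],[[0,0,0.7],[0,0,0],91.9],[[0,0,0],[0,0,0],91.9],[[0,0,0],[0,0,0],40],[[0,0,0],[0,0,0],40],[[0,0,0],[0,0,0],40],[[0,0,0],[0,0,0],40]], squeeze=60)

```text
time: 47.02
eef_pos: [0.6388, -0.2071, 0.1063]
tool_rot: [180.0, 0.0, 97.4]
force: [-0.3, -0.5, 0.5]
finger_gap: 0.0543
```

play_rows(targets=[[[0,0,-1],[0,0,0],40],[[0,0,-1],[0,0,0],40],[[0,0,-1],[0,0,0],40],[[0,0,-1],[0,0,0],40],[[0,0,-1],[0,0,0],40],[[0,0,-1],[0,0,0],40],[[0,0,-1],[0,0,0],40],[[0,0,-0.2],[0,0,0],40]])

```text
time: 48.02
eef_pos: [0.6392, -0.2074, 0.2877]
tool_rot: [179.8, 0.1, 97.4]
force: [-0.5, -0.4, -1.3]
finger_gap: 0.0535
```

```bash
python3 - <<'E'
from h import *;from pos import *
p=viewer.snapshot('wrist');f=p['frame'][120:300,150:350]
st=r.read_state();print(st['eef_pos'],st['tool_rot'],st['finger_gap'])
cv2.imwrite(f'pics/w17.png',cv2.resize(cv2.convertScaleAbs(f,alpha=1.5),None,fx=3.9,fy=3.9,interpolation=cv2.INTER_CUBIC))
plan([*rack(0,-.06),.285],86.9)
E
```

```text
[ 0.63899722 -0.2072046   0.28708334] [1.79889824e+02 3.02403688e-02 9.73986832e+01] 0.05343034329026445
[[[0.93,0.1,0.01],[0.0,0.0,0.15],91.9],[[0.93,0.09,0.01],[0.0,0.0,0.15],91.9],[[0.93,0.08,0.01],[0.0,0.0,0.15],91.9],[[0.93,0.06,0.01],[0.0,0.0,0.15],91.9],[[0.93,0.05,0.01],[0.0,0.0,0.15],91.9],[[0.93,0.04,0.01],[0.0,0.0,0.15],91.9],[[0.93,0.03,0.01],[0.0,0.0,0.15],91.9],[[0.93,0.02,0.01],[0.0,0.0,0.15],91.9],[[0.93,0.0,0.01],[0.0,0.0,0.15],91.9],[[0.93,-0.01,0.01],[0.0,0.0,0.15],91.9],[[0.93,-0.02,0.01],[0.0,0.0,0.15],91.9],[[0.93,-0.03,0.01],[0.0,0.0,0.15],91.9]]
[[[0.93,-0.05,0.01],[0.0,0.0,0.15],91.9],[[0.93,-0.06,0.01],[0.0,0.0,0.15],91.9]]
n 14 from [ 0.639  -0.2072  0.2871] [1.7989e+02 3.0000e-02 9.7400e+01]
```

View pics/w17.png

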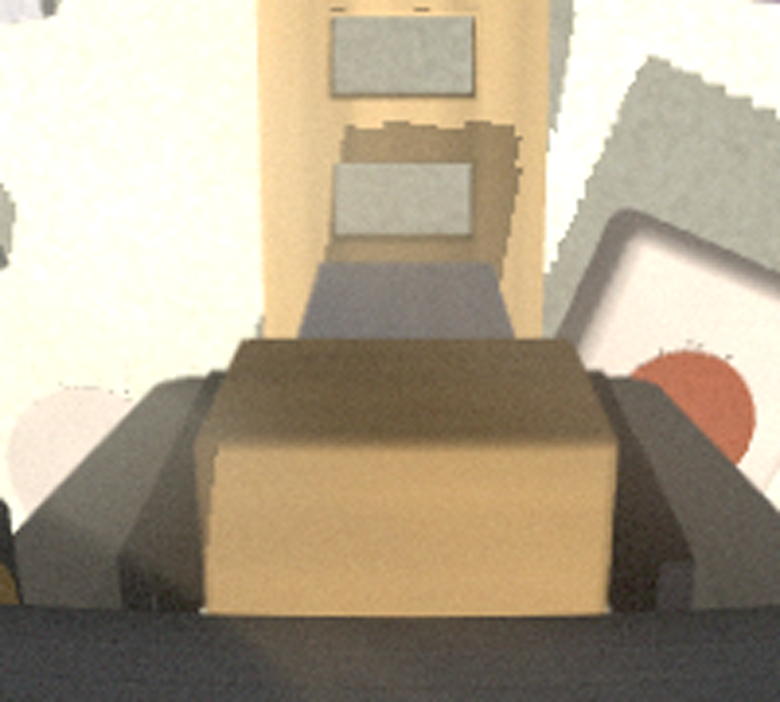

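play_rows(targets=[[[0.95,0.1,0],[0,0,0.15],40],[[0.95,0.1,0],[0,0,0.15],40],[[0.95,0.05,0],[0,0,0.15],40],[[0.95,0.05,0],[0,0,0.15],40],[[0.95,0.05,0],[0,0,0.15],40],[[0.95,0,0],[0,0,0.15],40],[[0.95,0,0],[0,0,0.15],40],[[0.95,0,0],[0,0,0.15],40],[[0.95,0,0],[0,0,0.15],40],[[0.95,0,0],[0,0,0.15],40],[[0.95,0,0],[0,0,0.15],40],[[0.95,0,0],[0,0,0.15],40]])

```text
time: 49.58
eef_pos: [0.6302, 0.0789, 0.2843]
tool_rot: [-179.9, 0.0, 88.4]
force: [0.4, 0.0, -1.6]
finger_gap: 0.0537
```

play_rows(targets=[[[0.9,-0.05,0],[0,0,0.15],40],[[0.7,-0.05,0],[0,0,0.15],40],[[0,0,0],[0,0,0],40],[[0,0,0],[0,0,0],40]])

```text
time: 50.08
eef_pos: [0.6297, 0.117, 0.2852]
tool_rot: [-179.9, 0.1, 86.9]
force: [0.1, 1.1, -1.2]
finger_gap: 0.0537
```

```bash
python3 - <<'E'
from h import *;from pos import *
p=viewer.snapshot('wrist')
print([tuple(map(float,b)) for b in handpt(p,120,150,3.9,[(200,444,.037),(613,444,.037),(243,340,-.007),(570,340,-.007),(320,263,-.092),(490,263,-.092)])])
plan([*rack(0,-.06),.165],86.9)
E
```

```text
[(-26.1, 13.8), (25.3, 13.8), (-26.6, 13.7), (25.9, 13.7), (-20.3, 6.0), (19.2, 6.0)]
[[[0.02,0.02,0.96],[-0.0,0.0,-0.0],91.9],[[0.02,0.02,0.96],[-0.0,0.0,-0.0],91.9],[[0.02,0.02,0.96],[-0.0,0.0,-0.0],91.9],[[0.02,0.02,0.96],[-0.0,0.0,-0.0],91.9],[[0.02,0.02,0.96],[-0.0,0.0,-0.0],91.9]]
n 5 from [0.6298 0.1167 0.2855] [-1.7997e+02  5.0000e-02  8.6820e+01]
```

play_rows(targets=[[[0.05,0.05,1],[0,0,0],40],[[0.05,0.05,1],[0,0,0],40],[[0,0,1],[0,0,0],40],[[0,0,1],[0,0,0],40],[[0,0,1],[0,0,0],40],[[0,0,0],[0,0,0],40],[[0,0,0.1],[0,0,0],40],[[0,0,0.1],[0,0,0],40],[[0,0,0.1],[0,0,0],40],[[0,0,0],[0,0,0],40]])

```text
time: 51.38
eef_pos: [0.6333, 0.1205, 0.1562]
tool_rot: [179.9, -0.1, 86.9]
force: [-2.8, -1.3, 11.0]
finger_gap: 0.0534
```

play_rows(targets=[[[0,0,-0.3],[0,0,0],40],[[-0.07,-0.02,0],[0,0,0],40],[[0,0,0],[0,0,0],40],[[0,0,0.1],[0,0,0],40],[[0,0,0.1],[0,0,0],40],[[0,0,0.1],[0,0,0],40],[[0,0,0],[0,0,0],40]])

```text
time: 52.25
eef_pos: [0.6319, 0.1189, 0.1562]
tool_rot: [-180.0, -0.1, 86.9]
force: [-5.9, -0.1, 17.7]
finger_gap: 0.0535
```

Slot 0 refuses it, now well centred. Next is slot 1.

play_rows(targets=[[[0,0,-0.35],[0,0,0],40],[[0.8,0.02,0],[0,0,0],40],[[0.8,0.02,0],[0,0,0],40],[[0,0,0],[0,0,0],40],[[0,0,0.1],[0,0,0],40],[[0,0,0.1],[0,0,0],40],[[0,0,0.1],[0,0,0],40],[[0,0,0],[0,0,0],40]])

```text
time: 53.25
eef_pos: [0.635, 0.1582, 0.1544]
tool_rot: [-180.0, 0.0, 86.9]
force: [0.5, -0.1, -1.1]
finger_gap: 0.0537
```

Entering with no force. I'll go on down.

play_rows(targets=[[[0,0,0.2],[0,0,0],40],[[0,0,0.3],[0,0,0],40],[[0,0,0.4],[0,0,0],40],[[0,0,0.4],[0,0,0],40],[[0,0,0.4],[0,0,0],40],[[0,0,0.2],[0,0,0],40],[[0,0,0],[0,0,0],40]])

```text
time: 54.12
eef_pos: [0.6349, 0.1586, 0.1067]
tool_rot: [-180.0, 0.0, 86.9]
force: [-0.2, 0.6, -1.0]
finger_gap: 0.0536
```

play_rows(targets=[[[0,0,0.1],[0,0,0],40],[[0,0,0.06],[0,0,0],40],[[0,0,0],[0,0,0],40],[[0,0,0],[0,0,0],91.9],[[0,0,0],[0,0,0],91.9],[[0,0,0],[0,0,0],91.9],[[0,0,-1],[0,0,0],91.9],[[0,0,-1],[0,0,0],91.9],[[0,0,-1],[0,0,0],91.9],[[0,0,-1],[0,0,0],91.9],[[-1,0,0],[0,0,0],91.9],[[-1,0,0],[0,0,0],91.9]])

```text
time: 55.62
eef_pos: [0.6318, 0.1065, 0.2025]
tool_rot: [-180.0, 0.1, 86.9]
force: [0.9, -0.7, 0.3]
finger_gap: 0.0918
```

```bash
python3 - <<'E'
from h import *;from pos import *
p=viewer.snapshot('wrist');f=p['frame'][60:300,130:390]
st=r.read_state();print(st['eef_pos'],st['tool_rot'])
cv2.imwrite(f'pics/w18.png',cv2.resize(cv2.convertScaleAbs(f,alpha=1.5),None,fx=3,fy=3,interpolation=cv2.INTER_CUBIC))
E
```

```text
[0.63161245 0.1012572  0.20239565] [-179.93537864    0.21444059   86.54582623]
```

View pics/w18.png

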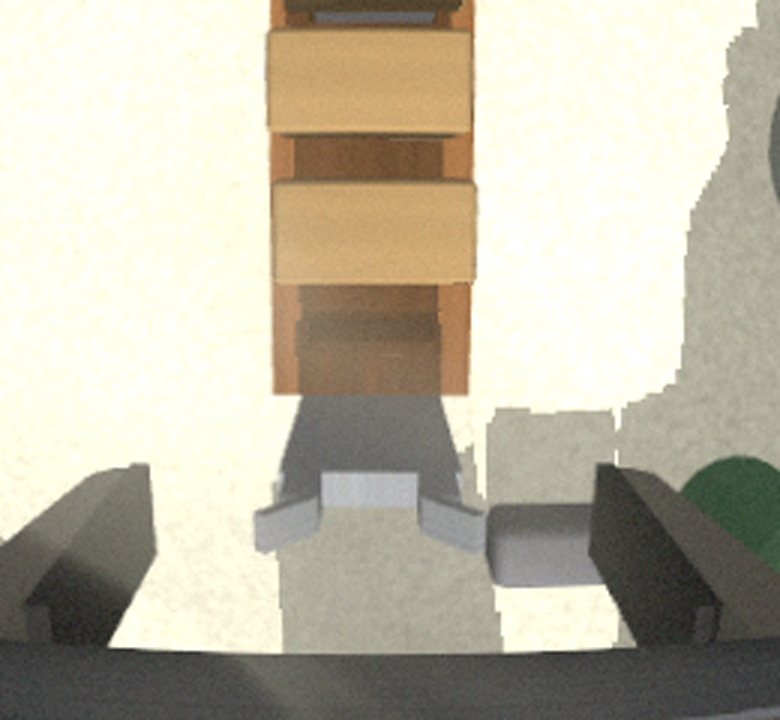

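play_rows(targets=[[[-1,0,0],[0,0,-0.17],91.9],[[-1,0,0],[0,0,-0.17],91.9],[[-1,0,0],[0,0,-0.17],91.9],[[-1,0,0],[0,0,-0.17],91.9],[[-1,0,0],[0,0,-0.17],91.9],[[-1,0,0],[0,0,-0.17],91.9],[[-1,0,0],[0,0,-0.17],91.9],[[-1,0,0],[0,0,-0.17],91.9],[[-1,0,0],[0,0,-0.17],91.9],[[-1,-0.05,0],[0,0,-0.17],91.9],[[-1,-0.1,0],[0,0,-0.17],91.9],[[-1,-0.1,0],[0,0,-0.17],91.9]])

```text
time: 57.18
eef_pos: [0.6332, -0.1931, 0.2019]
tool_rot: [-179.9, -0.0, 97.0]
force: [-0.1, -0.3, -0.3]
finger_gap: 0.0923
```

play_rows(targets=[[[-1,0,0.3],[0,0,-0.1],91.9],[[-0.9,0,0.3],[0,0,0],91.9],[[0,0,0],[0,0,0],91.9],[[0,0,0],[0,0,0],91.9]])

```text
time: 57.68
eef_pos: [0.6405, -0.2375, 0.1878]
tool_rot: [-180.0, -0.1, 97.6]
force: [0.1, 0.2, 0.3]
finger_gap: 0.092
```

```bash
python3 - <<'E'
from h import *
plan([.6443,-.2500,.18],97.5)
p=viewer.snapshot('wrist');f=p['frame'][100:290,150:350]
cv2.imwrite(f'pics/w19.png',cv2.resize(cv2.convertScaleAbs(f,alpha=1.5),None,fx=3.9,fy=3.9,interpolation=cv2.INTER_CUBIC))
E
```

```text
[[[-0.52,0.08,0.31],[-0.0,-0.01,0.03],91.9]]
n 1 from [ 0.6405 -0.2375  0.1878] [-1.7998e+02 -6.0000e-02  9.7630e+01]
```

View pics/w19.png

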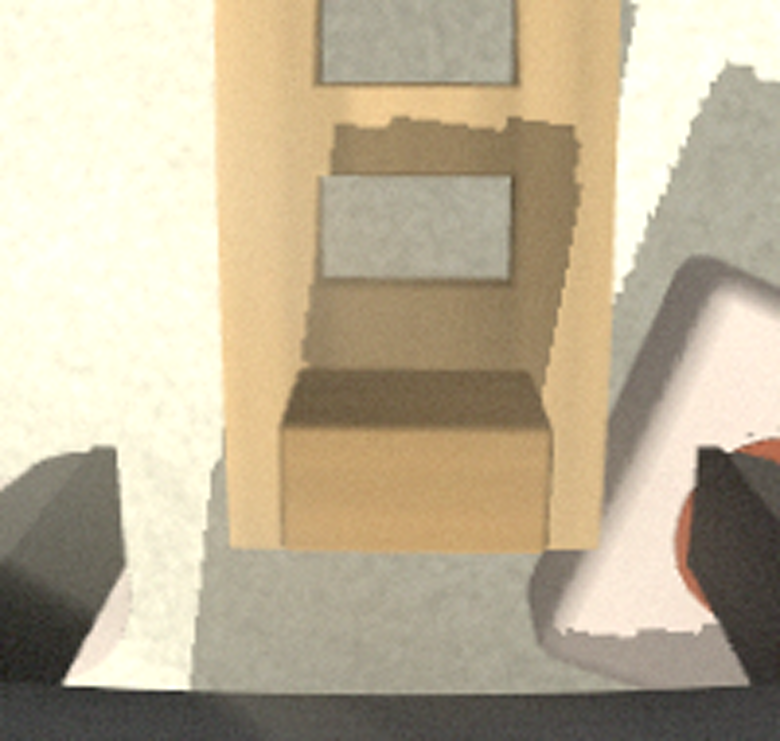

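```bash
python3 - <<'E'
from h import *
p=viewer.snapshot('wrist');st=r.read_state()
quad(p,st,100,150,3.9,[(280,428),(552,428),(548,551),(283,549)],.144)
E
```

```text
c [ 0.6443 -0.2494] y 0.0259 x 0.0531 yaw 7.7 7.4
```

play_rows(targets=[[[-0.55,0.05,0.6],[0,0,0],91.9],[[0,0,0.5],[0,0,0],91.9],[[0,0,0],[0,0,0],91.9],[[0,0,0],[0,0,0],91.9]])

```text
time: 58.28
eef_pos: [0.6436, -0.2517, 0.1605]
tool_rot: [-180.0, -0.0, 97.6]
force: [-0.3, -0.4, -0.6]
finger_gap: 0.0919
```

play_rows(targets=[[[0.07,0.03,0.7],[0,0,0],91.9],[[0,0,0.7],[0,0,0],91.9],[[0,0,0.7],[0,0,0],91.9],[[0,0,0],[0,0,0],91.9],[[0,0,0],[0,0,0],40],[[0,0,0],[0,0,0],40],[[0,0,0],[0,0,0],40],[[0,0,0],[0,0,0],40]], squeeze=60)

```text
time: 59.28
eef_pos: [0.6442, -0.2501, 0.1086]
tool_rot: [180.0, 0.0, 97.6]
force: [-0.0, 0.3, 0.5]
finger_gap: 0.0543
```

play_rows(targets=[[[0,0,-1],[0,0,0],40],[[0,0,-1],[0,0,0],40],[[0,0,-1],[0,0,0],40],[[0,0,-1],[0,0,0],40],[[0,0,-1],[0,0,0],40],[[0,0,-1],[0,0,0],40],[[0,0,-1],[0,0,0],40],[[0,0,-0.2],[0,0,0],40]])

```text
time: 60.28
eef_pos: [0.6446, -0.2505, 0.29]
tool_rot: [179.8, 0.1, 97.6]
force: [-0.4, -0.7, -1.0]
finger_gap: 0.0538
```

```bash
python3 - <<'E'
from h import *;from pos import *
p=viewer.snapshot('wrist');f=p['frame'][120:300,150:350]
st=r.read_state();print(st['eef_pos'],st['tool_rot'],st['finger_gap'])
cv2.imwrite(f'pics/w20.png',cv2.resize(cv2.convertScaleAbs(f,alpha=1.5),None,fx=3.9,fy=3.9,interpolation=cv2.INTER_CUBIC))
print(rack(0,-.06))
E
```

```text
[ 0.64439616 -0.2502264   0.28938726] [1.79889920e+02 4.03379043e-02 9.75989936e+01] 0.053777001808694436
[0.63225527 0.1190878 ]
```

View pics/w20.png

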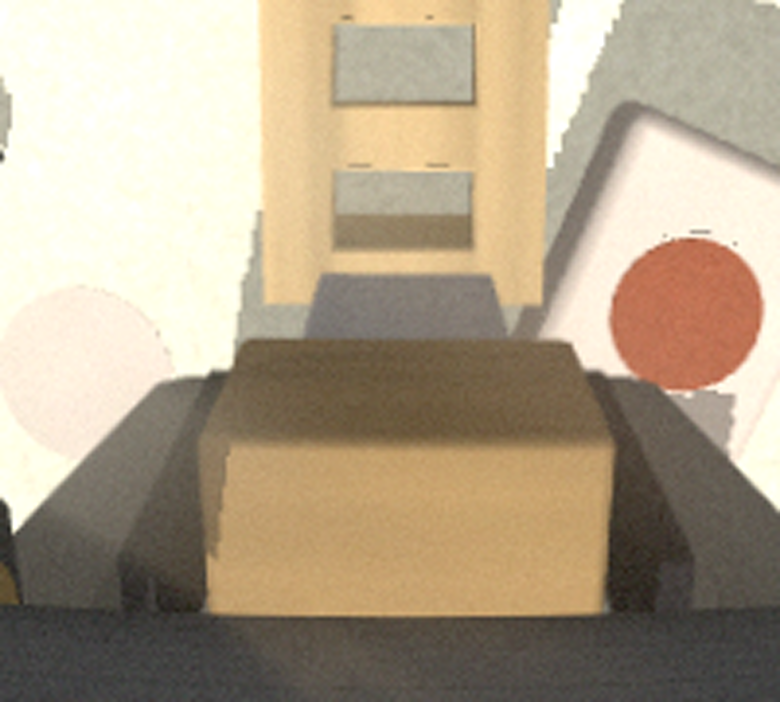

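play_rows(targets=[[[0.98,0.1,0],[0,0,0.15],40],[[0.98,0.1,0],[0,0,0.15],40],[[0.98,0.1,0],[0,0,0.15],40],[[0.98,0.1,0],[0,0,0.15],40],[[0.98,0.05,0],[0,0,0.15],40],[[0.98,0,0],[0,0,0.15],40],[[0.98,0,0],[0,0,0.15],40],[[0.98,0,0],[0,0,0.15],40],[[0.98,0,0],[0,0,0.15],40],[[0.98,0,0],[0,0,0.15],40],[[0.98,0,0],[0,0,0.15],40],[[0.98,0,0],[0,0,0.15],40]])

```text
time: 61.82
eef_pos: [0.6366, 0.0452, 0.2866]
tool_rot: [-179.9, 0.0, 88.6]
force: [-0.3, 0.0, -0.7]
finger_gap: 0.0538
```

play_rows(targets=[[[0.98,-0.05,0],[0,0,0.15],40],[[0.98,-0.05,0],[0,0,0.15],40],[[0.95,0,0],[0,0,0.05],40],[[0,0,0],[0,0,0],40],[[0,0,0],[0,0,0],40]])

```text
time: 62.45
eef_pos: [0.6374, 0.1156, 0.2874]
tool_rot: [-179.9, 0.1, 86.8]
force: [-0.5, 0.1, -1.4]
finger_gap: 0.053
```

```bash
python3 - <<'E'
from h import *;from pos import *
p=viewer.snapshot('wrist')
print([tuple(map(float,b)) for b in handpt(p,120,150,3.9,[(202,443,.035),(613,443,.035),(243,340,-.009),(570,340,-.009),(320,275,-.094),(490,275,-.094)])])
plan([*rack(0,-.06),.165],86.9)
E
```

```text
[(-26.2, 13.2), (25.7, 13.1), (-26.8, 13.1), (26.2, 13.1), (-20.5, 2.6), (19.4, 2.6)]
[[[0.02,-0.04,0.82],[-0.0,0.0,-0.01],91.9],[[0.02,-0.04,0.82],[-0.0,0.0,-0.01],91.9],[[0.02,-0.04,0.82],[-0.0,0.0,-0.01],91.9],[[0.02,-0.04,0.82],[-0.0,0.0,-0.01],91.9],[[0.02,-0.04,0.82],[-0.0,0.0,-0.01],91.9],[[0.02,-0.04,0.82],[-0.0,0.0,-0.01],91.9]]
n 6 from [0.6375 0.1153 0.2877] [-1.7997e+02  6.0000e-02  8.6740e+01]
```

play_rows(targets=[[[0.08,-0.1,0.9],[0,0,0],40],[[0.08,-0.1,1],[0,0,0],40],[[0,0,1],[0,0,0],40],[[0,0,1],[0,0,0],40],[[0,0,1],[0,0,0],40],[[0,0,0],[0,0,0],40],[[0,0,0],[0,0,0],40]])

```text
time: 63.38
eef_pos: [0.6336, 0.1205, 0.1667]
tool_rot: [179.9, -0.0, 86.8]
force: [1.6, 0.2, -0.3]
finger_gap: 0.0535
```

play_rows(targets=[[[-0.05,-0.04,0.1],[0,0,0],40],[[0,0,0.1],[0,0,0],40],[[0,0,0.1],[0,0,0],40],[[0,0,0.1],[0,0,0],40],[[0,0,0.1],[0,0,0],40],[[0,0,0],[0,0,0],40]])

```text
time: 64.12
eef_pos: [0.6316, 0.1202, 0.1529]
tool_rot: [-180.0, 0.0, 86.8]
force: [-0.6, -0.5, -0.6]
finger_gap: 0.0536
```

play_rows(targets=[[[0,0,0.2],[0,0,0],40],[[0,0,0.3],[0,0,0],40],[[0,0,0.4],[0,0,0],40],[[0,0,0.4],[0,0,0],40],[[0,0,0.3],[0,0,0],40],[[0,0,0.2],[0,0,0],40],[[0,0,0],[0,0,0],40]])

```text
time: 65.0
eef_pos: [0.6316, 0.1201, 0.1077]
tool_rot: [-180.0, 0.0, 86.8]
force: [0.7, 1.6, -0.2]
finger_gap: 0.0537
```

play_rows(targets=[[[0,0,0.1],[0,0,0],40],[[0,0,0.05],[0,0,0],40],[[0,0,0],[0,0,0],40],[[0,0,0],[0,0,0],91.9],[[0,0,0],[0,0,0],91.9],[[0,0,0],[0,0,0],91.9],[[0,0,-1],[0,0,0],91.9],[[0,0,-1],[0,0,0],91.9],[[0,0,-1],[0,0,0],91.9],[[0,0,-1],[0,0,0],91.9],[[0,0,-1],[0,0,0],91.9],[[-1,0,-1],[0,0,0],91.9]])

```text
time: 66.5
eef_pos: [0.6303, 0.0975, 0.2551]
tool_rot: [-180.0, -0.1, 87.1]
force: [-0.7, -0.6, -0.4]
finger_gap: 0.092
```

play_rows(targets=[[[-1,-0.5,-0.5],[0,0,0],91.9],[[-1,-0.5,0],[0,0,0],91.9],[[-1,-0.5,0],[0,0,0],91.9],[[-0.5,-0.5,0],[0,0,0],91.9],[[0,0,0],[0,0,0],91.9],[[0,0,0],[0,0,0],91.9]])

```text
time: 67.25
eef_pos: [0.5762, 0.012, 0.267]
tool_rot: [180.0, -0.0, 86.9]
force: [0.3, -0.2, 0.5]
finger_gap: 0.0922
```

```bash
python3 - <<'E'
from h import *;from pos import *
p=viewer.snapshot('wrist');st=r.read_state();print(st['eef_pos'],st['tool_rot'])
cv2.imwrite(f'pics/w21.png',cv2.resize(cv2.convertScaleAbs(p['frame'],alpha=1.5),(768,576),interpolation=cv2.INTER_CUBIC))
for t in ['keeper_mid','keeper_head']:
    for d in spotter.landmark_of(t,p)[:3]: print('w',t,round(d['conf'],2),np.round(d['location']),atz(p,d['location'],.01,st).round(4))
p=viewer.snapshot('top');save(p,'t21')
for t in ['keeper_mid','keeper_head']:
    for d in spotter.landmark_of(t,p)[:3]: print('t',t,round(d['conf'],2),np.round(d['location']),atz(p,d['location'],.01).round(4))
E
```

```text
[0.57619938 0.01199849 0.26688847] [ 1.79983686e+02 -2.02936587e-02  8.69535991e+01]
w keeper_mid 0.65 [154. 390.] [0.788  0.0198 0.01  ]
w keeper_mid 0.59 [206. 173.] [ 0.448  -0.0453  0.01  ]
w keeper_head 0.76 [141. 145.] [0.416  0.0579 0.01  ]
```

View pics/w21.png

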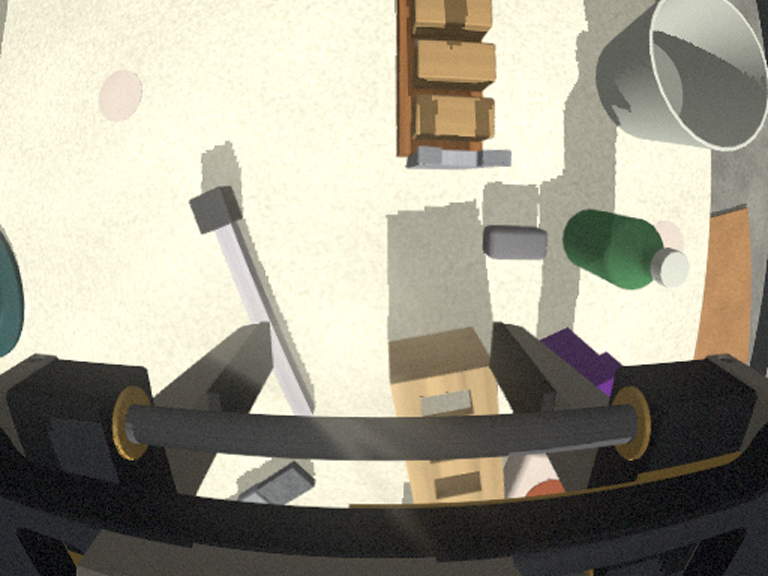

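View pics/t21.png

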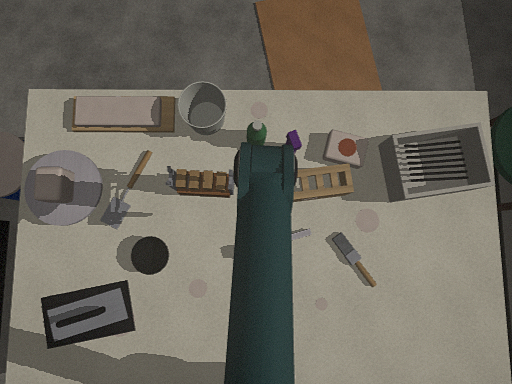

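```bash
python3 - <<'E'
from h import *
plan([.446,-.05,.2],107)
E
```

```text
[[[-0.45,-0.84,0.45],[-0.0,0.0,-0.67],91.9],[[-0.4,-0.87,0.45],[-0.0,0.0,-0.67],91.9],[[-0.35,-0.89,0.44],[-0.0,0.0,-0.67],91.9],[[-0.3,-0.91,0.44],[-0.0,0.0,-0.67],91.9],[[-0.25,-0.92,0.44],[-0.0,0.0,-0.67],91.9],[[-0.19,-0.94,0.44],[-0.0,0.0,-0.67],91.9]]
n 6 from [0.5759 0.0111 0.2667] [-1.7999e+02  1.0000e-02  8.6890e+01]
```

play_rows(targets=[[[-0.45,-0.85,0.45],[0,0,-0.67],91.9],[[-0.4,-0.85,0.45],[0,0,-0.67],91.9],[[-0.35,-0.9,0.45],[0,0,-0.67],91.9],[[-0.3,-0.9,0.45],[0,0,-0.67],91.9],[[-0.25,-0.9,0.45],[0,0,-0.67],91.9],[[-0.2,-0.95,0.45],[0,0,-0.67],91.9],[[0,0,0],[0,0,0],91.9],[[0,0,0],[0,0,0],91.9],[[0,0,0],[0,0,0],91.9]])

```text
time: 68.68
eef_pos: [0.4476, -0.05, 0.1999]
tool_rot: [179.9, 0.0, 107.0]
force: [0.6, -0.4, -0.1]
finger_gap: 0.0921
```

```bash
python3 - <<'E'
from h import *
p=viewer.snapshot('wrist');st=r.read_state();print(st['eef_pos'],st['tool_rot'])
cv2.imwrite(f'pics/w22.png',cv2.resize(cv2.convertScaleAbs(p['frame'],alpha=1.5),(768,576),interpolation=cv2.INTER_CUBIC))
for t in ['keeper_mid','keeper_head']:
    for d in spotter.landmark_of(t,p)[:3]: print('w',t,round(d['conf'],2),np.round(d['location']),atz(p,d['location'],.01,st).round(4))
p=viewer.snapshot('side');save(p,'s22')
for t in ['keeper_mid','keeper_head']:
    for d in spotter.landmark_of(t,p)[:3]: print('s',t,round(d['conf'],2),np.round(d['location']),atz(p,d['location'],.01).round(4))
E
```

```text
[ 0.4473475  -0.04999532  0.19974468] [1.79951589e+02 2.57909275e-02 1.06973569e+02]
w keeper_mid 0.62 [169. 256.] [ 0.4491 -0.0442  0.01  ]
w keeper_mid 0.18 [ 15. 465.] [0.6728 0.2743 0.01  ]
w keeper_head 0.55 [ 78. 254.] [0.4139 0.0612 0.01  ]
w keeper_head 0.55 [187. 435.] [0.6996 0.0095 0.01  ]
s keeper_mid 0.59 [240. 208.] [ 0.4493 -0.0442  0.01  ]
s keeper_head 0.68 [215. 197.] [0.4094 0.0656 0.01  ]
s keeper_head 0.6 [307. 318.] [ 0.7561 -0.2911  0.01  ]
```

View pics/w22.png

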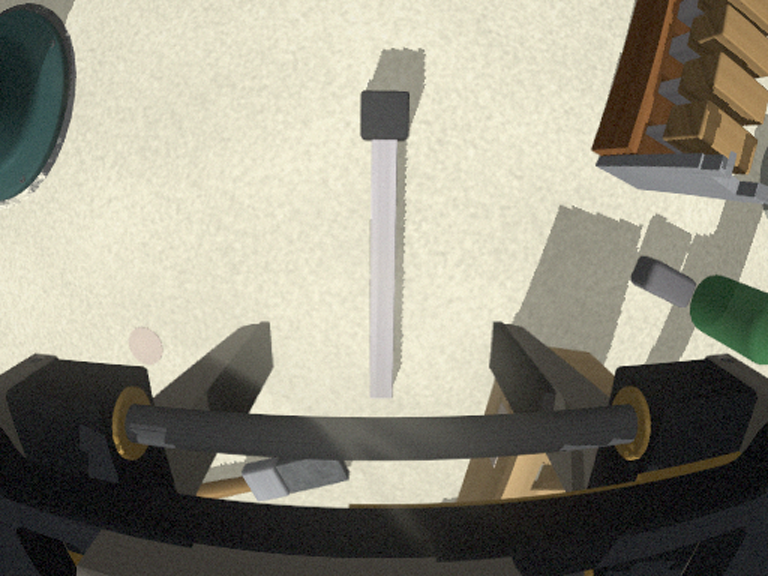

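View pics/s22.png

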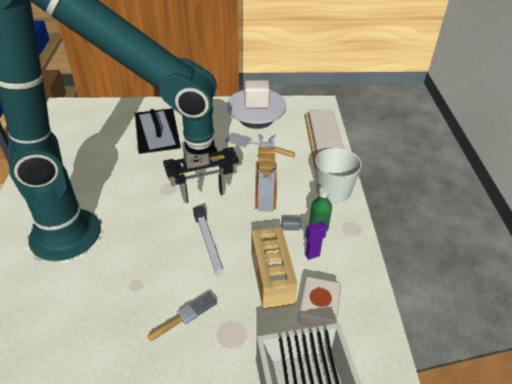

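```bash
python3 - <<'E'
from h import *
p=viewer.snapshot('wrist');st=r.read_state()
a=lambda x,y,z: atz(p,((y+.5)/1.5-.5,(x+.5)/1.5-.5),z,st)[:2]
j=(a(372,140,.02)+a(397,140,.02))/2; t=(a(371,398,.02)+a(393,398,.02))/2
h=(a(361,92,.036)+a(409,92,.036))/2
print(j,t,h,np.linalg.norm(j-t),np.linalg.norm(h-t))
u=(j-t)/np.linalg.norm(j-t);print('ang',np.degrees(np.arctan2(u[1],u[0])))
b1=j-u*.044;b2=t+u*.176;b3=h-u*.080;print(b1,b2,b3)
m=(b1+b2+b3)/3
print(np.round(m,4))
plan([*m,.1],np.degrees(np.arctan2(u[1],u[0])))
E
```

```text
[0.42082849 0.04311284] [ 0.48268258 -0.16590048] [0.41074729 0.07698802] 0.2179736141975895 0.2533170175502048
ang 106.48526225190875
[0.43331431 0.00092156] [0.43273929 0.00286464] [4.33448786e-01 2.76601799e-04]
[0.4332 0.0014]
[[[0.43,0.02,0.8],[-0.0,0.0,0.02],91.9],[[0.43,0.02,0.8],[-0.0,0.0,0.02],91.9],[[0.43,0.02,0.8],[-0.0,0.0,0.02],91.9],[[0.43,0.02,0.8],[-0.0,0.0,0.02],91.9],[[0.43,0.02,0.8],[-0.0,0.0,0.02],91.9]]
n 5 from [ 0.4465 -0.0503  0.1994] [-180.      0.    106.95]
```

play_rows(targets=[[[0.44,0.02,0.8],[0,0,0],91.9],[[0.44,0.02,0.8],[0,0,0.1],91.9],[[0.44,0.02,0.8],[0,0,0],91.9],[[0.44,0.02,0.8],[0,0,0],91.9],[[0.42,0,0.8],[0,0,0],91.9],[[0,0,0.8],[0,0,0],91.9],[[0,0,0],[0,0,0],91.9],[[0,0,0],[0,0,0],91.9]])

```text
time: 70.03
eef_pos: [0.4332, 0.0022, 0.08]
tool_rot: [180.0, 0.0, 106.4]
force: [0.5, -0.5, -1.0]
finger_gap: 0.0918
```

```bash
python3 - <<'E'
from h import *
plan([.433,.0012,.006],106.5)
p=viewer.snapshot('wrist');st=r.read_state()
cv2.imwrite(f'pics/w23.png',cv2.resize(cv2.convertScaleAbs(p['frame'],alpha=1.5),(768,576),interpolation=cv2.INTER_CUBIC))
E
```

```text
[[[-0.01,-0.01,0.74],[0.0,0.0,-0.0],91.9],[[-0.01,-0.01,0.74],[0.0,0.0,-0.0],91.9],[[-0.01,-0.01,0.74],[0.0,0.0,-0.0],91.9],[[-0.01,-0.0,0.74],[0.0,0.0,-0.0],91.9]]
n 4 from [0.4332 0.0022 0.08  ] [1.7996e+02 1.0000e-02 1.0643e+02]
```

View pics/w23.png

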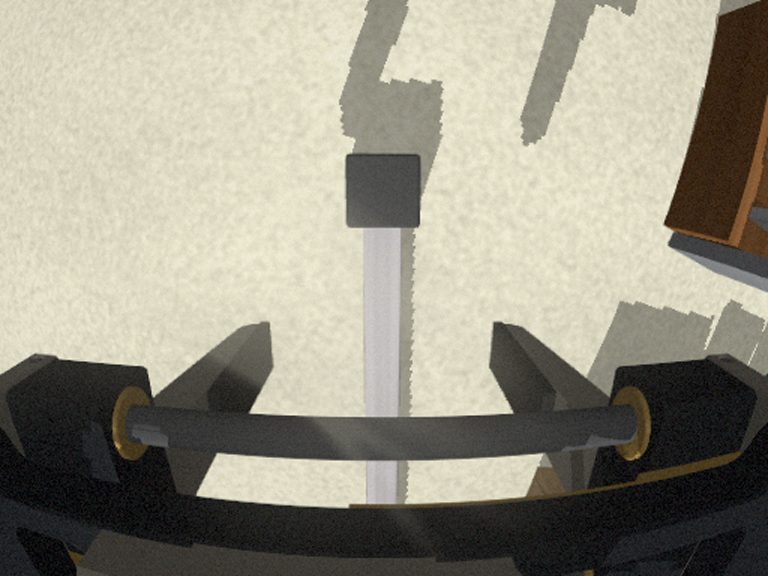

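```bash
python3 - <<'E'
from h import *
p=viewer.snapshot('wrist');st=r.read_state();M=rot(st)
for x,y,z in [(347,154,.036),(419,154,.036),(420,227,.036),(347,227,.036),(363,300,.02),(401,300,.02)]:
    X=atz(p,((y+.5)/1.5-.5,(x+.5)/1.5-.5),z,st); print((M.T@(X-st['eef_pos'])*1000).round(1))
E
```

```text
[ 79.4 -16.2  44.2]
[79.5 17.9 44.2]
[44.3 18.7 44.2]
[ 44.3 -16.5  44.2]
[ 3.2 -9.7 60.2]
[ 3.2 10.6 60.2]
```

play_rows(targets=[[[0,0,0.75],[0,0,0],91.9],[[0,0,0.75],[0,0,0],91.9],[[0,0,0.75],[0,0,0],91.9],[[0,0,0.7],[0,0,0],91.9],[[0,0,0],[0,0,0],91.9],[[0,0,0],[0,0,0],91.9]])

```text
time: 70.88
eef_pos: [0.4333, 0.0023, 0.0064]
tool_rot: [179.9, 0.0, 106.4]
force: [0.7, 0.0, 0.7]
finger_gap: 0.0919
```

play_rows(targets=[[[0,0,0],[0,0,0],10],[[0,0,0],[0,0,0],10],[[0,0,0],[0,0,0],10],[[0,0,0],[0,0,0],10],[[0,0,0],[0,0,0],10],[[0,0,0],[0,0,0],10],[[0,0,0],[0,0,0],10],[[0,0,-0.2],[0,0,0],10],[[0,0,-0.4],[0,0,0],10],[[0,0,-0.6],[0,0,0],10],[[0,0,0],[0,0,0],10]], squeeze=50)

```text
time: 72.25
eef_pos: [0.4338, 0.0026, 0.0371]
tool_rot: [179.8, 0.0, 106.5]
force: [-0.3, 0.4, -2.1]
finger_gap: 0.0194
```

```bash
python3 - <<'E'
from h import *
p=viewer.snapshot('wrist');st=r.read_state();print(st['eef_pos'],st['finger_gap'],st['force'],st['torque'])
cv2.imwrite(f'pics/w24.png',cv2.resize(cv2.convertScaleAbs(p['frame'],alpha=1.5),(768,576),interpolation=cv2.INTER_CUBIC))
E
```

```text
[0.43333153 0.00263777 0.03654694] 0.019394712161524108 [ 0.18027108  0.87167756 -2.85719809] [-0.08932697  0.06050148 -0.00479013]
```

View pics/w24.png

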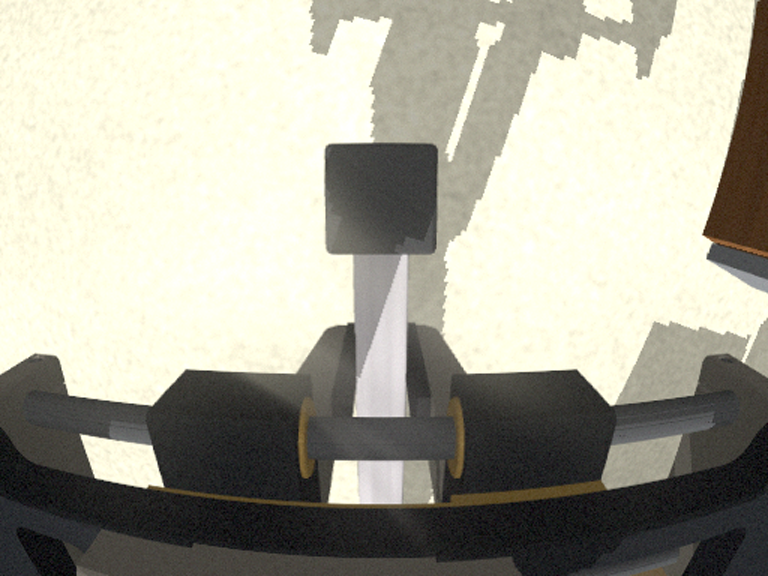

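```bash
python3 - <<'E'
from h import *
from pos import *
p=viewer.snapshot('wrist')
st=dict(eef_pos=np.zeros(3),tool_rot=[180,0,90.])
for X in [(-.018,.0805,.0296),(.018,.0805,.0296),(.018,.0445,.0296),(-.018,.0445,.0296)]:
    rr,c=proj(p,X,st);print(((c+.5)*1.5).round(),((rr+.5)*1.5).round())
print(rack(0,.064))
plan([.4333,.0026,.22],106.5,grip=10)
E
```

```text
324.0 140.0
440.0 140.0
438.0 253.0
326.0 253.0
[0.63896104 0.24290635]
[[[-0.0,0.0,-0.92],[0.0,0.0,-0.0],10],[[-0.0,0.0,-0.92],[0.0,0.0,-0.0],10],[[-0.0,0.0,-0.92],[0.0,0.0,-0.0],10],[[-0.0,0.0,-0.92],[0.0,0.0,-0.0],10],[[-0.0,0.0,-0.92],[0.0,0.0,-0.0],10],[[-0.0,0.0,-0.92],[0.0,0.0,-0.0],10],[[-0.0,0.0,-0.92],[0.0,0.0,-0.0],10],[[-0.0,0.0,-0.92],[0.0,0.0,-0.0],10]]
n 8 from [0.4329 0.0026 0.0361] [179.94   0.   106.47]
```

play_rows(targets=[[[0,0,-0.9],[0,0,0],10],[[0,0,-0.9],[0,0,0],10],[[0,0,-0.9],[0,0,0],10],[[0,0,-0.9],[0,0,0],10],[[0,0,-0.9],[0,0,0],10],[[0,0,-0.9],[0,0,0],10],[[0,0,-0.9],[0,0,0],10],[[0,0,-0.9],[0,0,0],10],[[0,0,0],[0,0,0],10],[[0,0,0],[0,0,0],10],[[0,0,0],[0,0,0],10],[[0,0,0],[0,0,0],10]])

```text
time: 73.85
eef_pos: [0.4322, 0.0023, 0.215]
tool_rot: [-179.9, 0.0, 106.4]
force: [1.1, 0.2, -2.6]
finger_gap: 0.0196
```

```bash
python3 - <<'E'
from h import *
p=viewer.snapshot('wrist');st=r.read_state();print(st['eef_pos'],st['finger_gap'],st['force'],st['torque'])
f=p['frame'][80:300,150:350]
cv2.imwrite(f'pics/w25.png',cv2.resize(cv2.convertScaleAbs(f,alpha=1.5),None,fx=3,fy=3,interpolation=cv2.INTER_CUBIC))
p=viewer.snapshot('side');f=p['frame'][60:300,120:400]
cv2.imwrite('pics/s25.png',cv2.resize(f,None,fx=2.5,fy=2.5,interpolation=cv2.INTER_CUBIC))
plan([.639,.243,.22],86.9,grip=10)
E
```

```text
[0.43234238 0.00230649 0.21510014] 0.01946462960568361 [-0.42398433  0.63832769 -1.97913102] [-0.03720488  0.0435789   0.00360774]
[[[0.63,0.97,-0.02],[-0.0,0.0,0.36],10],[[0.66,0.95,-0.02],[-0.0,0.0,0.36],10],[[0.69,0.93,-0.02],[-0.0,0.0,0.36],10],[[0.71,0.91,-0.02],[-0.0,0.0,0.36],10],[[0.74,0.88,-0.02],[-0.0,0.0,0.36],10],[[0.77,0.86,-0.02],[-0.0,0.0,0.36],10],[[0.8,0.84,-0.02],[-0.0,0.0,0.36],10],[[0.82,0.81,-0.02],[-0.0,0.0,0.36],10],[[0.85,0.78,-0.02],[-0.0,0.0,0.36],10],[[0.87,0.76,-0.02],[-0.0,0.0,0.36],10],[[0.89,0.73,-0.02],[-0.0,0.0,0.36],10]]
n 11 from [0.4324 0.0023 0.2152] [-179.95    0.    106.44]
```

View pics/w25.png

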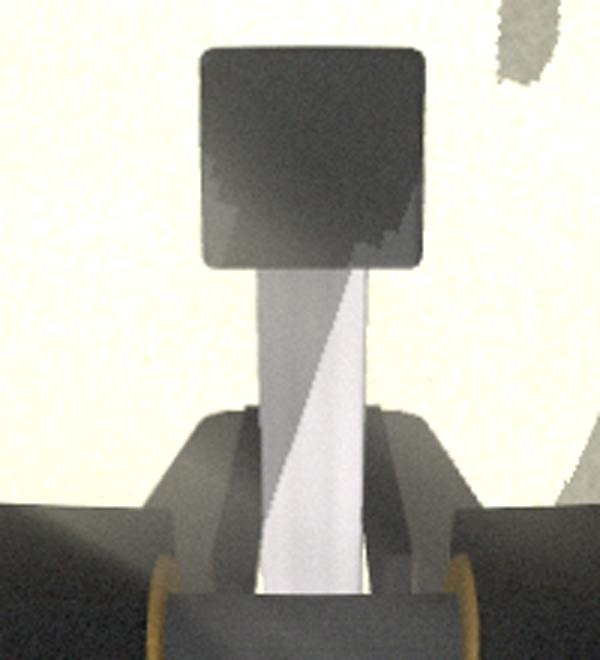

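View pics/s25.png

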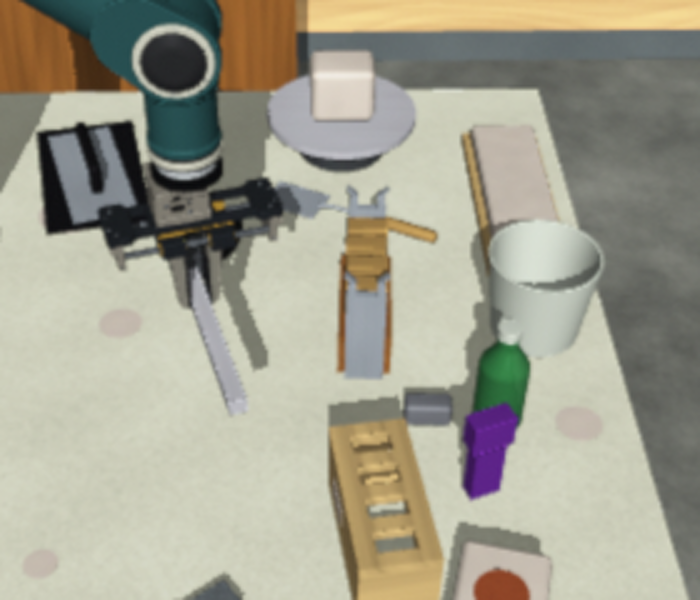

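```bash
python3 - <<'E'
from h import *
p=viewer.snapshot('side');st=r.read_state();M=rot(st)
T=st['eef_pos'];u=M[:,0]
for t in (-5,-2,0,2,5):  # deg, tail up positive
    X=T-u*.1757+np.array([0,0,.0036+.176*np.sin(np.radians(t))])
    rr,c=proj(p,X);print(t,((c-120+.5)*2.5).round(),((rr-60+.5)*2.5).round())
E
```

```text
-5 238.0 417.0
-2 238.0 411.0
0 238.0 407.0
2 237.0 403.0
5 237.0 396.0
```

play_rows(targets=[[[0.65,0.95,0],[0,0,0.35],10],[[0.65,0.95,0],[0,0,0.35],10],[[0.7,0.95,0],[0,0,0.35],10],[[0.7,0.9,0],[0,0,0.35],10],[[0.75,0.9,0],[0,0,0.35],10],[[0.75,0.85,0],[0,0,0.35],10],[[0.8,0.85,0],[0,0,0.35],10],[[0.8,0.8,0],[0,0,0.35],10],[[0.85,0.8,0],[0,0,0.35],10],[[0.85,0.75,0],[0,0,0.35],10],[[0.9,0.75,0],[0,0,0.4],10],[[0,0,0],[0,0,0],10]])

```text
time: 75.5
eef_pos: [0.6397, 0.2456, 0.2144]
tool_rot: [-180.0, 0.0, 87.1]
force: [-0.2, 0.8, -2.8]
finger_gap: 0.0194
```

play_rows(targets=[[[0,0,0],[0,0,0],10],[[0,0,0],[0,0,0],10]])

```text
time: 75.75
eef_pos: [0.6392, 0.2421, 0.2157]
tool_rot: [-180.0, 0.0, 86.9]
force: [-0.2, -0.1, -2.1]
finger_gap: 0.0193
```

```bash
python3 - <<'E'
from h import *
p=viewer.snapshot('wrist');st=r.read_state();print(st['eef_pos'],st['finger_gap'],st['tool_rot'])
f=p['frame'][40:300,120:390]
cv2.imwrite(f'pics/w26.png',cv2.resize(cv2.convertScaleAbs(f,alpha=1.5),None,fx=2.8,fy=2.8,interpolation=cv2.INTER_CUBIC))
plan([.639,.243,.18],86.9,grip=10)
p=viewer.snapshot('side');f=p['frame'][60:260,180:360]
cv2.imwrite('pics/s26.png',cv2.resize(f,None,fx=3,fy=3,interpolation=cv2.INTER_CUBIC))
E
```

```text
[0.63930418 0.24226175 0.21588572] 0.019495552036652927 [-1.79994995e+02  5.01792411e-03  8.68912510e+01]
[[[0.01,-0.01,0.72],[-0.0,0.0,-0.0],10],[[0.01,-0.01,0.72],[-0.0,0.0,-0.0],10]]
n 2 from [0.6393 0.2423 0.2159] [-1.7999e+02  1.0000e-02  8.6890e+01]
```

View pics/w26.png

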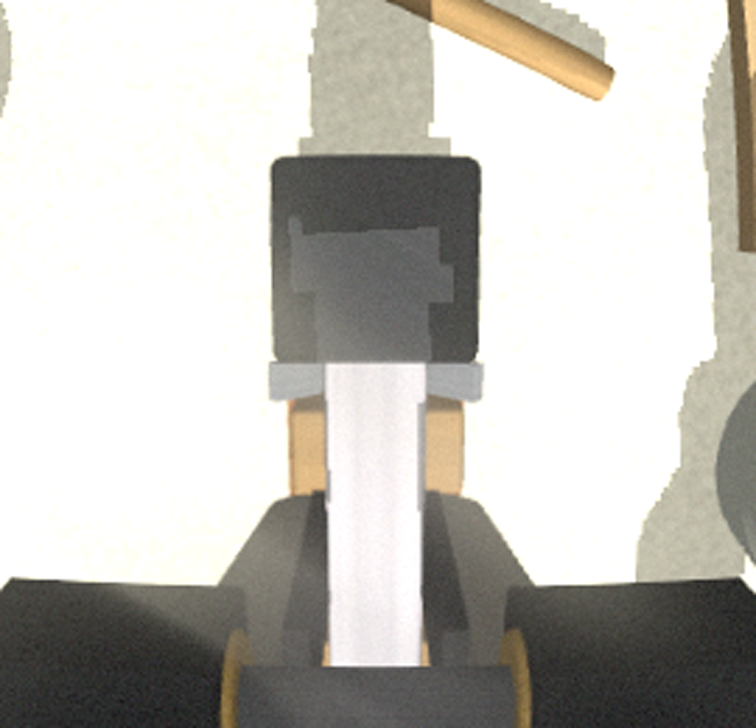

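View pics/s26.png

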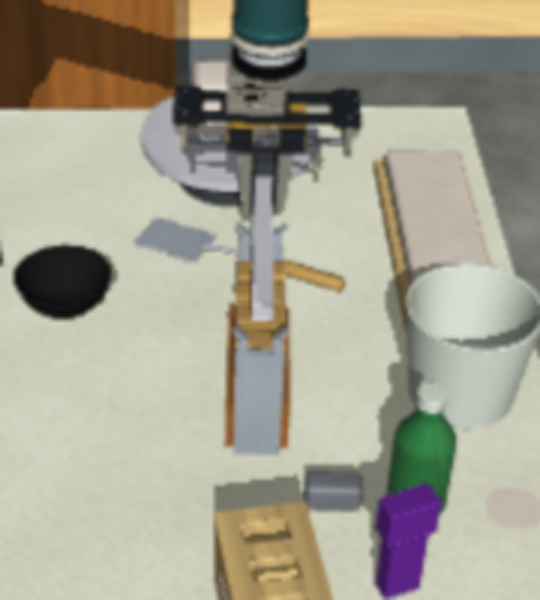

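play_rows(targets=[[[0.02,0,0.6],[0,0,0],10],[[0,0,0.6],[0,0,0],10],[[0,0,0.6],[0,0,0],10],[[0,0,0.4],[0,0,0],10],[[0,0,0],[0,0,0],10],[[0,0,0],[0,0,0],10]])

```text
time: 76.6
eef_pos: [0.64, 0.2438, 0.1611]
tool_rot: [180.0, -0.0, 86.9]
force: [0.1, -0.2, -2.8]
finger_gap: 0.0194
```

play_rows(targets=[[[0,0,0.1],[0,0,0],10],[[0,0,0.1],[0,0,0],10],[[0,0,0.05],[0,0,0],10],[[0,0,0],[0,0,0],10]])

```text
time: 77.1
eef_pos: [0.6395, 0.2437, 0.1543]
tool_rot: [-180.0, 0.0, 86.9]
force: [-0.4, -0.1, -1.7]
finger_gap: 0.0193
```

play_rows(targets=[[[0,0,0.05],[0,0,0],10],[[0,0,0.05],[0,0,0],10],[[0,0,0],[0,0,0],10],[[0,0,0],[0,0,0],10]])

```text
time: 77.6
eef_pos: [0.6397, 0.2437, 0.1522]
tool_rot: [180.0, -0.0, 86.9]
force: [-0.6, -0.0, 0.3]
finger_gap: 0.02
```

play_rows(targets=[[[0,0,0],[0,0,0],30],[[0,0,0],[0,0,0],50],[[0,0,0],[0,0,0],70],[[0,0,0],[0,0,0],70],[[0,0,0],[0,0,0],70],[[0,0,-0.5],[0,0,0],70],[[0,0,-1],[0,0,0],70],[[0,0,-1],[0,0,0],70],[[0,0,-1],[0,0,0],70],[[0,0,-1],[0,0,0],70],[[-1,0,-1],[0,0,0],70],[[-1,0,-1],[0,0,0],70]])

```text
time: 79.1
eef_pos: [0.6368, 0.1912, 0.3162]
tool_rot: [180.0, 0.0, 86.9]
force: [0.2, 0.3, -0.2]
finger_gap: 0.07
```

play_rows(targets=[[[-1,0,0],[0,0,0],70],[[-1,0,0],[0,0,0],70],[[-1,0,0],[0,0,0],70],[[0,0,0],[0,0,0],70],[[0,0,0],[0,0,0],70]])

```text
time: 79.72
eef_pos: [0.6327, 0.1199, 0.3139]
tool_rot: [-180.0, -0.0, 87.0]
force: [0.5, 0.4, -0.2]
finger_gap: 0.07
```

```bash
python3 - <<'E'
from h import *
from pos import *
p=viewer.snapshot('wrist');st=r.read_state();print(st['eef_pos'],st['finger_gap'],st['tool_rot'])
f=p['frame'][40:300,120:390]
cv2.imwrite(f'pics/w27.png',cv2.resize(cv2.convertScaleAbs(f,alpha=1.5),None,fx=2.8,fy=2.8,interpolation=cv2.INTER_CUBIC))
for t in ['keeper_mid','keeper_head']:
    for d in spotter.landmark_of(t,p)[:2]: print('w',t,round(d['conf'],2),np.round(d['location']),atz(p,d['location'],.155,st).round(4))
print(rack(0,.016),rack(0,.126))
p=viewer.snapshot('side');f=p['frame'][60:260,180:360]
for t in ['keeper_mid','keeper_head']:
    for d in spotter.landmark_of(t,p)[:2]: print('s',t,round(d['conf'],2),np.round(d['location']),atz(p,d['location'],.155).round(4))
cv2.imwrite('pics/s27.png',cv2.resize(f,None,fx=3.5,fy=3.5,interpolation=cv2.INTER_CUBIC))
E
```

```text
[0.6327394  0.12034897 0.31393348] 0.07008981853508779 [-1.79958418e+02 -3.00529592e-02  8.70526907e+01]
w keeper_mid 0.82 [112. 256.] [0.6382 0.1946 0.155 ]
w keeper_mid 0.45 [166. 253.] [0.6321 0.1343 0.155 ]
w keeper_head 0.72 [ 14. 254.] [0.6423 0.3071 0.155 ]
w keeper_head 0.6 [312. 262.] [ 0.6334 -0.0631  0.155 ]
[0.63636526 0.19497659] [0.64231393 0.30481562]
s keeper_mid 0.98 [152. 267.] [0.6384 0.2063 0.155 ]
```

View pics/w27.png

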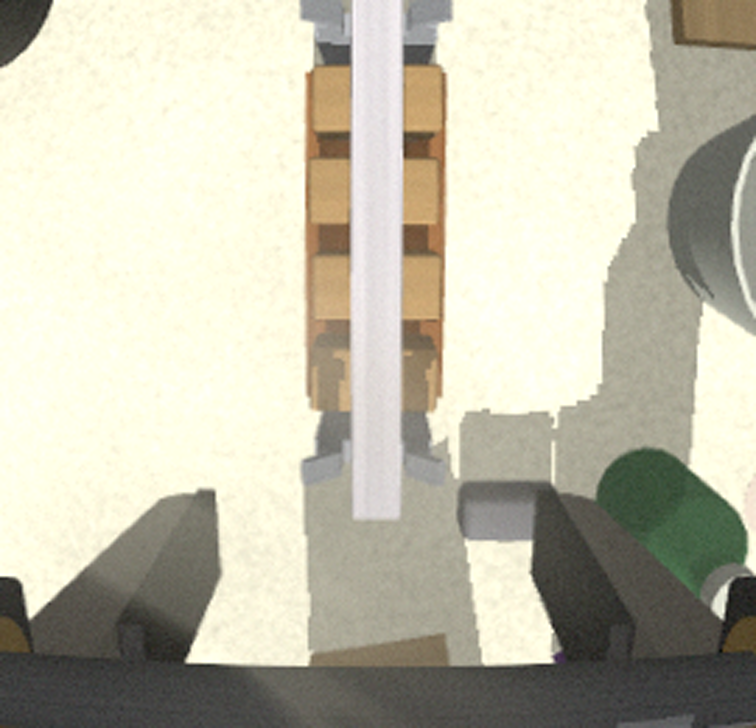

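View pics/s27.png

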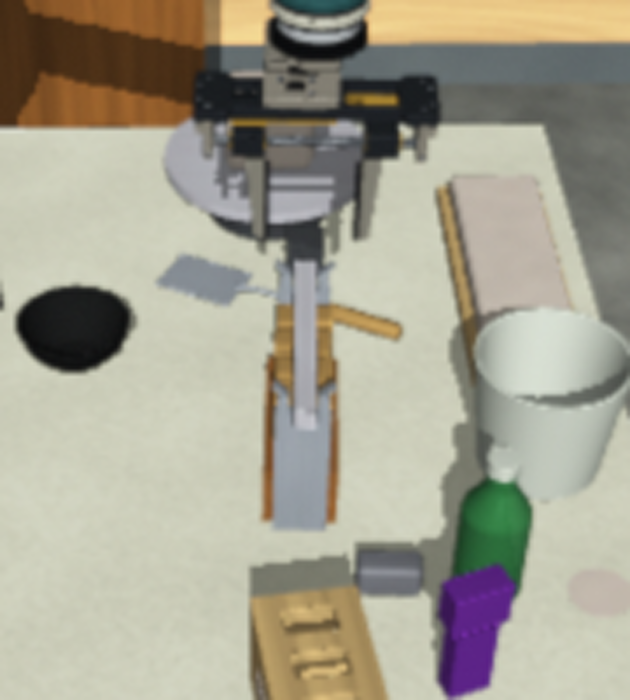

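```bash
python3 - <<'E'
from h import *
from pos import *
p=viewer.snapshot('wrist');st=r.read_state()
a=lambda x,y,z: atz(p,((y+.5)/2.8+40-.5,(x+.5)/2.8+120-.5),z,st)[:2]
def rf(w):
    d=w-RC;return np.array([d[0]*np.cos(yr)+d[1]*np.sin(yr),-d[0]*np.sin(yr)+d[1]*np.cos(yr)]).round(4)
print('tail',rf(a(352,520,.165)),rf(a(401,520,.165)),'top',rf(a(352,5,.165)),rf(a(401,5,.165)))
for q in [[(313,68),(442,68),(440,133),(314,132)],[(310,158),(440,158),(438,224),(311,223)],[(311,255),(441,255),(440,319),(313,319)],[(312,347),(438,347),(436,410),(314,410)]]:
    W=[a(x,y,.139) for x,y in q];c=np.mean(W,0);print('grip',rf(c),'w',np.linalg.norm(W[0]-W[1]).round(4),np.linalg.norm(W[2]-W[3]).round(4))
E
```

```text
tail [-0.0091 -0.1125] [ 0.0109 -0.1124] top [-0.0088  0.092 ] [0.0098 0.0921]
grip [0.0009 0.058 ] w 0.0528 0.0515
grip [-0.0001  0.0201] w 0.0532 0.0522
grip [ 0.0006 -0.02  ] w 0.0536 0.053
grip [ 0.0002 -0.0588] w 0.0529 0.052
```

The bar lies in both forks, x within 1 mm, mid at about +15.5 mm. All four grips are at one height over their slots, and the gripper is clear, so I'm handing in.

```bash
python3 - <<'E'
from h import *
p=viewer.snapshot('top');save(p,'tend')
print(r.read_state()['time'],r.job_done())
E
```

```text
the job is handed in; nothing more can be done
80.125 None
```

View pics/tend.png

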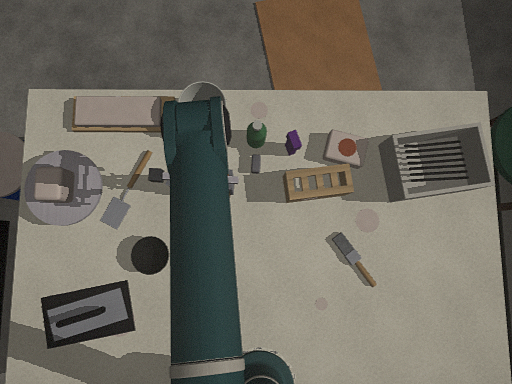

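All four gauges are in the rack, each in the narrowest slot that took it, and the keeper bar lies in both forks with its head beyond the wide-slot end. I handed the job in at 80.1 s of the 208 s allowed; it gives no verdict.

**Gauges:** In stand order from the rack side, they went to slots 2, 3, 1 and 0. Each was tried from slot 0 upward, skipping slots already filled.
- The first gauge's first round of tries did not count. I had gripped it off-centre and it tilted in the fingers, so even slot 3 refused it. I straightened it with the tool and tried again from slot 0; slots 0 and 1 refused it and slot 2 took it without force.
- The second gauge was about 2 mm off at slot 3 and was refused once; it went in after I re-aligned.

**Keeper bar:** I gripped it at its balance point, 44 mm from the head, lifted it clear of the bench, and it carried level in the side picture. It was not knocked before I picked it up.

**Last checks (wrist camera):**
- **Bar:** mid-length at about x 1 mm, y 15.5 mm in the rack frame, so the head sits roughly 14 mm outside the fork.
- **Grips:** within about 2 mm of their slot centres and all at the same apparent height.
- **Clearance:** the gripper was clear of everything, and nothing else on the bench looks moved in the final top picture; the arm hides part of it.

The trained network's side-view reading put the bar's mid-length 11 mm further along y than the wrist camera did. I trusted the wrist camera, because the tail end and fork edges I measured there agree with it.

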